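# Lay up a filter pack and tag it ready

### The arm

A 6-joint arm with a two-finger parallel gripper is mounted at the origin on the work surface. World frame = base frame: x ahead of the robot, y to its left, z up, the work surface at z = 0. Lengths are in m, angles in rad, forces in N, time in s.
With the tool pointing down it reaches from about 0.225 to 0.875 m from the base axis. Payload 3.4 kg.
Tool frame: the origin (TCP) lies between the finger pads; the fingertips stand 25 mm ahead of it and the grasp point (between the pads) lies 6 mm ahead of it; z points along the fingers, y is the line along which they close (so a half turn about z gives the same grasp; the last joint's range is limited). The gripper opens to 85 mm and grips with 20 to 120 N. Pads are 22 mm wide; open, the fingers measure 114 mm over their backs; the gripper's body (76 mm by 85 mm) begins 54 mm behind the grasp point. The pads swing forward as they close: fully open they stand 13 mm farther back than shut.
Start: joints at [-1.46, 0.276, 1.505, -0, 1.361, -0.121], TCP at [0.132, -0.56, 0.256] pointing down, gripper open.
Joint ranges: [-2.89, 2.89], [-0.75, 2.08], [0.22, 2.7], [-1.18, 4.32], [0.11, 2.71], [-2.7, 2.7]. Speed limits (rad/s): [2.57, 2.57, 3.14, 3.14, 3.14, 3.14].

### API

Orientations are given as a unit quaternion [w, x, y, z].
In Python, from rig import manip, cams, ticket gives the robot as it stands.
- The arm moves only by the tool step_arm, never from a script. Its argument "increments" is a list of rows, each an object with "dp": the shift along the world's x, y, z each as a share of 0.2 m, from -1 to 1, a list of three; "yaw": the turn about the world's z as a share of 0.15 rad, from -1 to 1; "grip": the opening, from 0 (shut) to 1 (fully open). In form: [{"dp": [tx, ty, tz], "yaw": yaw, "grip": grip}, ...]. A call has 1 to 5 rows; each row shifts and turns the commanded pose from where the row before left it; what a row does not reach is not made up. A row lasts 1/8 s, in which the tool goes at most 62.5 mm and 10.7 degrees, less where a joint would pass 70% of its speed; a pose out of reach is approached as far as the arm can. A call with a number of a shift or a turn outside -1 to 1 is refused whole. A call with a gripper value outside its range is refused whole. The fingers move at their own pace and stop on an object; "squeeze" is the grip in N (left out, the last holds). Time passes only in rows, so rows that do not move let the fingers close. It gives the time, the measured TCP pose, the force, the opening and the grip force at its end, in the units of the state.
- manip.get_state(): the state, without advancing time (a new reading comes with each control period).
- cams.get_image(name): name is "scene" or "top" or "wrist"; returns the picture (480x640x3 uint8, blue, green, red); there is no depth.
- cams.get_calibration(name): a dict with "fx", "fy", "cx", "cy" (pixels), "extrinsics" (4x4, takes a point from camera to world coordinates). Camera axes: x right, y up, looking along -z (the intrinsics and any distortion apply to the point x, -y, -z); pixel columns grow to the right and rows downward; lengths in m; the calibration is good to about 2 mm. A picture is of the moment at which its call begins: read the wrist's pose just before it. get_calibration takes no time and is no camera call; for the wrist camera it gives the pose at the moment of the call.
- ticket.sign_off(): hands the job in; it is judged then, once.
The state is a dict: "clock": time; "qpos": joint angles; "qd": joint speeds; "effort": joint torques, N m; "position": TCP position; "ee_rot": TCP orientation; "contact_force": force on the tool from outside, world axes, zero at the start; "moment": the same for the moment, N m; "width": finger opening in m; "gripper_force": force on a finger pad.
Only numpy, scipy, OpenCV 4.12 (cv2) and the standard library are available. Lean on these libraries where they do the work, as an engineer would, in place of code of your own. Each camera call takes 0.05 s, during which the arm holds its last target. There are 200 camera calls.

### The job

Make up the filter pack on the round dark plate: move the three discs out of the orange-walled caddy and stack them centred on the plate, first the perforated steel support disc, then the white filter disc, then the blue cover disc, setting each one down rather than dropping it. Then mark the pack as ready by hanging the green tag on the hook by its window, beside the white tag, which must stay hanging there. Leave the bottle, jar and beaker standing where they are, and finish with everything released and still.

Things in the scene. Friction and masses are not known exactly. Their poses are not given: they have to be found in the camera images.
- plate_top (a point): Centre of the flat top of the round dark steel plate (100 mm across, 12 mm thick, on an 84 mm aluminium foot; its top is 30 mm above the bench; a small steel outlet stub shows 8 mm beyond its rim, under the plate, on its -x side). Fixed to the bench; z up.
- caddy: Grey caddy tray fixed to the bench: floor 90 mm (its x) by 228 mm (its y), 4 mm thick, with four orange walls parallel to its x axis, 5 mm thick, tops 30 mm above the bench, at y = -111.5, -37.5, +37.5, +111.5 mm. They make three bays (69 to 70 mm wide) centred at y = -74.5, 0 and +74.5 mm, open at both x ends; each holds one disc lying flat, in any order. Origin on the bench under its centre, z up.
- support_disc_c (a point): Centre (half-way up) of the steel support disc with black dots like holes on top: 62 mm diameter, 16 mm thick, about 0.2 kg. z is the disc's axis.
- filter_disc_c (a point): Centre (half-way up) of the white filter disc with a thin yellow band round its rim: 62 mm diameter, 18 mm thick, about 0.08 kg. z is the disc's axis.
- cover_disc_c (a point): Centre (half-way up) of the blue cover disc with a white spot on top: 62 mm diameter, 20 mm thick, about 0.07 kg. z is the disc's axis.
- stand: Tag stand fixed to the bench: dark round foot 100 mm across and 12 mm high, steel post 16 mm thick at its centre, top 205 mm high. From the post a level round bar 10 mm thick, its axis 200 mm above the bench, points along the stand's -x; at 110 mm from the post axis it turns up into a tip 116 mm out whose top is 219 mm above the bench. Origin on the bench at the post's axis, z up.
- hook_bar (a point): Point on top of the hook's level bar, 65 mm out from the post axis (205 mm above the bench): a free place for the second tag. Axes as the stand's: the bar's tip lies towards -x, y is across the bar.
- white_tag_hole (a point): White tag already hanging near the post (rigid plate with a red panel, 8 mm thick along x, 50 mm wide along y, 110 mm tall, 0.05 kg, loose): the middle of the top edge of its window, which rests on the bar, 18 mm below the tag's top. Window 24 mm wide, 40 mm tall. It starts 22 to 34 mm out from the post axis.
- green_tag_c (a point): Centre (half-way up) of the green tag: rigid plate 8 mm thick (its x), 60 mm wide (its y), 110 mm tall (its z), about 0.06 kg, standing upright in a black slot holder fixed to the bench (31 mm by 86 mm, 34 mm tall, slot 11 mm by 66 mm, slot bottom 5 mm above the bench). The same either way round. It has a window 24 mm wide and 40 mm tall in its upper part, from 3 mm below to 37 mm above this centre; the window's side bars are 18 mm wide.
- green_tag_hole (a point): Middle of the top edge of the green tag's window, 37 mm above the tag's centre and 18 mm below its top; when the tag hangs this edge rests on the bar. Axes as the tag's.
- bottle: Bystander: amber bottle, 60 mm across, 150 mm tall, standing just beyond the plate. Origin at the centre of its underside.
- jar: Bystander: green glass jar with white cap, 56 mm across, 75 mm tall, standing to the right of the plate. Origin at the centre of its underside.
- beaker: Bystander: clear beaker, 68 mm across, 60 mm tall, standing beyond the caddy. Origin at the centre of its underside.
Not all that is in view belongs to the job. Leave any turquoise look-alike of the part that bears filter_disc_c alone.

How it is judged:
On the way, in this order (a step that is already met when the one before it is completed fails the run):
1. the steel support disc lies centred on the plate, released (horizontal distance between support_disc_c and plate_top below 0.008 m and z of support_disc_c in the frame of plate_top between 0.004 and 0.012 m and angle between support_disc_c's own z axis and vertical below 0.06 rad and contact force between the fingers and support_disc below 0.05 N and linear speed of support_disc below 0.02 m/s), for 0.2 s.
2. the white filter disc lies centred on the support disc, released (all of step 1 and horizontal distance between filter_disc_c and plate_top below 0.008 m and z of filter_disc_c in the frame of plate_top between 0.021 and 0.029 m and angle between filter_disc_c's own z axis and vertical below 0.06 rad and contact force between the fingers and filter_disc below 0.05 N and linear speed of filter_disc below 0.02 m/s), for 0.2 s.
3. the blue cover disc lies centred on the filter disc, released (all of step 2 and horizontal distance between cover_disc_c and plate_top below 0.008 m and z of cover_disc_c in the frame of plate_top between 0.04 and 0.048 m and angle between cover_disc_c's own z axis and vertical below 0.06 rad and contact force between the fingers and cover_disc below 0.05 N and linear speed of cover_disc below 0.02 m/s), for 0.2 s.
4. the green tag hangs on the hook with the white one, released (x of green_tag_hole in the frame of stand between -0.112 and -0.008 m and y of green_tag_hole in the frame of stand between -0.012 and 0.012 m and z of green_tag_hole in the frame of stand between 0.199 and 0.212 m and angle between each of green_tag_hole, white_tag_hole's own z axis and vertical below 0.35 rad and linear speed of each of green_tag, white_tag below 0.04 m/s and contact force between the fingers and green_tag below 0.05 N and x of white_tag_hole in the frame of stand between -0.112 and -0.008 m and y of white_tag_hole in the frame of stand between -0.012 and 0.012 m and z of white_tag_hole in the frame of stand between 0.199 and 0.212 m), for 0.2 s.
At the end, for the whole second after the job is handed in: Steel, white and blue discs lie flat on the plate in that order from the bottom, each within 8 mm of its centre and 4 mm of its proper height; green and white tags both hang on the bar by their windows' top edges, upright within 20 degrees; all released and at rest (all of step 3 and all of step 4 and contact force between the fingers and white_tag below 0.05 N); the robot touches nothing.
It fails at once if a disc is let go more than about 15 mm above its place in the stack ((horizontal distance between support_disc_c and plate_top below 0.04 m and z of support_disc_c in the frame of plate_top above 0.023 m and contact force between the fingers and support_disc below 0.01 N) or (horizontal distance between filter_disc_c and plate_top below 0.04 m and z of filter_disc_c in the frame of plate_top above 0.04 m and contact force between the fingers and filter_disc below 0.01 N) or (horizontal distance between cover_disc_c and plate_top below 0.04 m and z of cover_disc_c in the frame of plate_top above 0.059 m and contact force between the fingers and cover_disc below 0.01 N)).
It fails at once if the white tag is knocked off the hook (z of white_tag_hole in the frame of stand below 0.18 m or x of white_tag_hole in the frame of stand below -0.125 m).
It fails at once if the amber bottle is pushed more than 20 mm or tipped (distance of bottle from where it was at the start of the episode above 0.02 m or angle between bottle's own z axis and vertical above 0.3 rad).
It fails at once if the green jar is pushed more than 20 mm or tipped (distance of jar from where it was at the start of the episode above 0.02 m or angle between jar's own z axis and vertical above 0.3 rad).
It fails at once if the clear beaker is pushed more than 20 mm or tipped (distance of beaker from where it was at the start of the episode above 0.02 m or angle between beaker's own z axis and vertical above 0.3 rad).
It also fails if it takes over 72 s, if anything falls off the work surface, if the arm or the gripper's body presses on something with over 40 N, if the wrist force passes 120 N, or if a joint passes its speed limit or range.

## Working session

There is one attempt and no reset: what is moved stays moved. The work goes in short steps, Python scripts to look and compute and a tool call to move; the robot and the scene stay as the last step left them, time stands still between calls to the robot, and variables do not carry over. Pictures are saved under pics/ and viewed, at most 10 in all, crops included, and the job is handed in when it is done.

Besides the shell and the picture viewer there is one more tool, called after "Request:" by a JSON object that holds its "op" and its "data", one argument or row to a line. step_arm: Moves the arm, as the interface text tells. Shift numbers are shares of 0.2 m and turn numbers shares of 0.15 rad, none past 1 either way. Its arguments: {"type":"object","properties":{"increments":{"type":"array"},"squeeze":{"type":"number"}},"required":["increments"]}

```bash
ls; mkdir -p pics
python3 - <<'E'
from rig import manip,cams
import cv2,json
s=manip.get_state();print(s)
for n in("scene","top","wrist"):
    im=cams.get_image(n);cv2.imwrite(f"pics/{n}0.png",im);c=cams.get_calibration(n);print(n,c)
E
```

```text
pics
{'clock': 0.0, 'qpos': array([-1.45999707e+00,  2.76610501e-01,  1.50613525e+00, -1.10360536e-05,
        1.36069492e+00, -1.21003361e-01]), 'qd': array([ 0.00226648,  0.00032071, -0.00104241, -0.00119875,  0.00288852,
        0.00043023]), 'effort': array([-2.30433989e-04, -4.16779089e+01, -2.45807648e+01, -2.09954069e-04,
        1.10755613e-02, -1.35750643e-06]), 'position': array([ 0.13203176, -0.55914184,  0.25542998]), 'ee_rot': array([-9.24023027e-04,  9.93290401e-01,  1.15643093e-01, -6.81232076e-07]), 'contact_force': array([-0.75485748,  0.63280363,  0.03485954]), 'moment': array([-0.01591204,  0.03292965, -0.01187362]), 'gripper_force': 0.0, 'width': 0.08523644872709889}
scene {'fx': 531.186859535533, 'fy': 531.186859535533, 'cx': 313.3983406219637, 'cy': 248.47210022021306, 'extrinsics': array([[-1.61943837e-02, -8.18374792e-01,  5.74456649e-01,
         1.27739955e+00],
       [ 9.99803111e-01, -1.98427045e-02, -8.28156764e-05,
         8.09938973e-02],
       [ 1.14665478e-02,  5.74342203e-01,  8.18535003e-01,
         1.16109425e+00],
       [ 0.00000000e+00,  0.0
[... 285 characters left out ...]
01,  9.36174034e-04,  2.87861054e-02,
         7.23192371e-02],
       [ 2.85833852e-02,  1.54967577e-01,  9.87505970e-01,
         1.04084916e+00],
       [ 0.00000000e+00,  0.00000000e+00,  0.00000000e+00,
         1.00000000e+00]])}
wrist {'fx': 383.24947961303684, 'fy': 383.24947961303684, 'cx': 318.8963552877242, 'cy': 233.5446698027294, 'extrinsics': array([[ 2.29178343e-01,  9.28342794e-01,  2.92672076e-01,
         2.07392142e-01],
       [-9.73384196e-01,  2.18790488e-01,  6.82197100e-02,
        -5.42338192e-01],
       [-7.02590113e-04, -3.00516853e-01,  9.53776246e-01,
         3.73064783e-01],
       [ 0.00000000e+00,  0.00000000e+00,  0.00000000e+00,
         1.00000000e+00]])}
```

View pics/scene0.png

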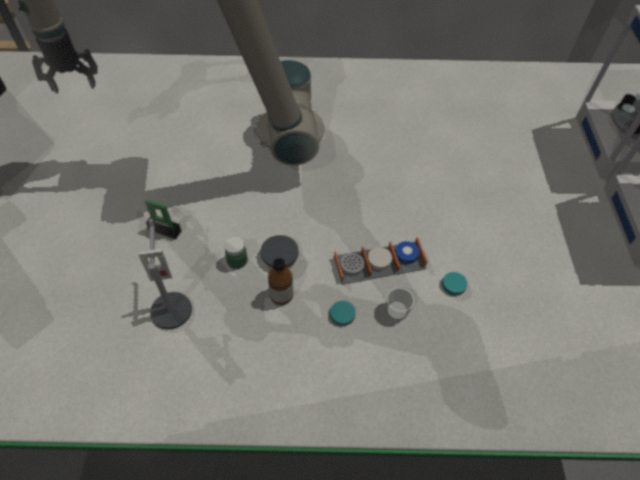

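View pics/top0.png

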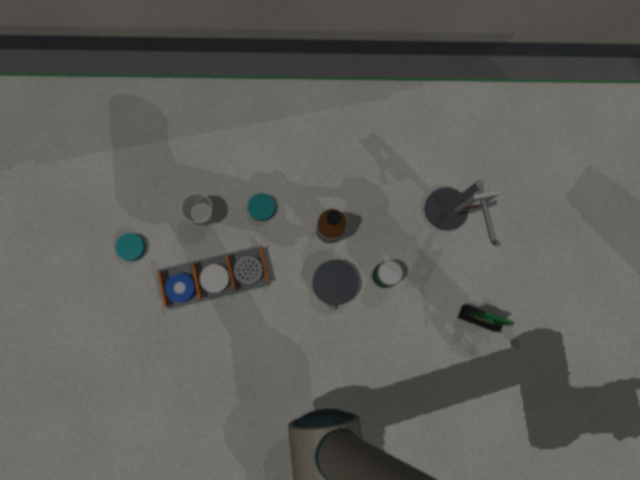

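Three round-disc candidates for "filter" in the top view are turquoise at (130,247), turquoise at (262,207) and white at (214,278). The white one in the caddy's middle bay fits the description; I'll confirm it in an enlarged crop while measuring.

```bash
cat > h.py <<'E'
import numpy as np,cv2
def ray(c,u,v):
    E=c["extrinsics"];d=E[:3,:3]@np.array([(u-c["cx"])/c["fx"],-(v-c["cy"])/c["fy"],-1.]);return E[:3,3],d/np.linalg.norm(d)
def onz(c,u,v,z):
    o,d=ray(c,u,v);return o+d*(z-o[2])/d[2]
def tri(*obs):  # (calib,u,v)...
    A=np.zeros((3,3));b=np.zeros(3)
    R=[ray(*o) for o in obs]
    for o,d in R:
        P=np.eye(3)-np.outer(d,d);A+=P;b+=P@o
    p=np.linalg.solve(A,b);return p,[round(1000*np.linalg.norm((np.eye(3)-np.outer(d,d))@(p-o)),1) for o,d in R]
def blobs(im,lo,hi,roi,amin=30):
    x0,y0,x1,y1=roi;h=cv2.cvtColor(im,cv2.COLOR_BGR2HSV)[y0:y1,x0:x1]
    m=cv2.inRange(h,np.array(lo),np.array(hi))
    out=[]
    for c in cv2.findContours(m,cv2.RETR_EXTERNAL,cv2.CHAIN_APPROX_NONE)[0]:
        if cv2.contourArea(c)>=amin: out.append(c+np.array([[x0,y0]]))
    return sorted(out,key=cv2.contourArea,reverse=True)
E
python3 - <<'E'
from rig import manip,cams
from h import *
t=cv2.imread("pics/top0.png");s=cv2.imread("pics/scene0.png")
cv2.imwrite("pics/crop1.png",np.vstack([cv2.resize(t[160:345,110:510],None,fx=2,fy=2,interpolation=3),cv2.resize(s[190:290,110:510],None,fx=2,fy=2,interpolation=3)]))
ct,cs=cams.get_calibration("top"),cams.get_calibration("scene")
for nm,im,roi in(("top",t,(150,240,280,312)),("scene",s,(325,230,435,290))):
    hs=cv2.cvtColor(im,cv2.COLOR_BGR2HSV)
    print(nm,[(c,hs[c[1],c[0]]) for c in ([(170,290),(214,278),(248,262),(336,283),(445,195),(495,320),(265,265),(230,310)] if nm=="top" else [(399,250),(380,258),(351,263),(279,251),(172,310),(152,210),(366,262)])])
    for k,lo,hi in(("blue",(105,150,40),(125,255,255)),("orange",(3,120,60),(18,255,255))):
        for c in blobs(im,lo,hi,roi):
            print(nm,k,cv2.contourArea(c),[np.round(x,1) for x in cv2.minAreaRect(c)])
E
```

```text
top [((170, 290), array([108, 182, 105], dtype=uint8)), ((214, 278), array([ 30,  11, 120], dtype=uint8)), ((248, 262), array([150,   3,  77], dtype=uint8)), ((336, 283), array([110,  15,  51], dtype=uint8)), ((445, 195), array([105,  21,  49], dtype=uint8)), ((495, 320), array([ 69, 147,  40], dtype=uint8)), ((265, 265), array([ 10, 150,  85], dtype=uint8)), ((230, 310), array([ 25,  15, 102], dtype=uint8))]
top blue 601.5 [array([180. , 287.5]), array([27., 28.]), np.float64(90.0)]
top orange 88.0 [array([195.7, 280.2]), array([35.1,  3.9]), np.float64(77.9)]
top orange 76.5 [array([230.2, 272.1]), array([35.1,  3.5]), np.float64(78.7)]
top orange 68.5 [array([263.7, 264.1]), array([34.9,  3.3]), np.float64(77.5)]
top orange 62.5 [array([161.9, 288. ]), array([34.9,  2.8]), np.float64(79.0)]
scene [((399, 250), array([110, 181, 121], dtype=uint8)), ((380, 258), array([ 18,  25, 153], dtype=uint8)), ((351, 263), array([ 0,  3, 94], dtype=uint8)), ((279, 251), array([100,  12,  65], dtype=uint8)), ((172, 310), array([ 0,  4, 58], dtype=uint8)), ((152, 210), array([64, 62, 58], dtype=uint8)), ((366, 262), array([ 11, 170,  84], dtype=uint8))]
scene blue 316.5 [array([407.5, 251.8]), array([20.5, 20.5]), np.float64(66.8)]
scene orange 60.0 [array([393.9, 256. ]), array([25.2,  4. ]), np.float64(67.4)]
scene orange 56.0 [array([366.6, 261.3]), array([25.6,  3.5]), np.float64(71.6)]
scene orange 40.0 [array([421. , 251.4]), array([25.9,  3.5]), np.float64(71.6)]
```

View pics/crop1.png

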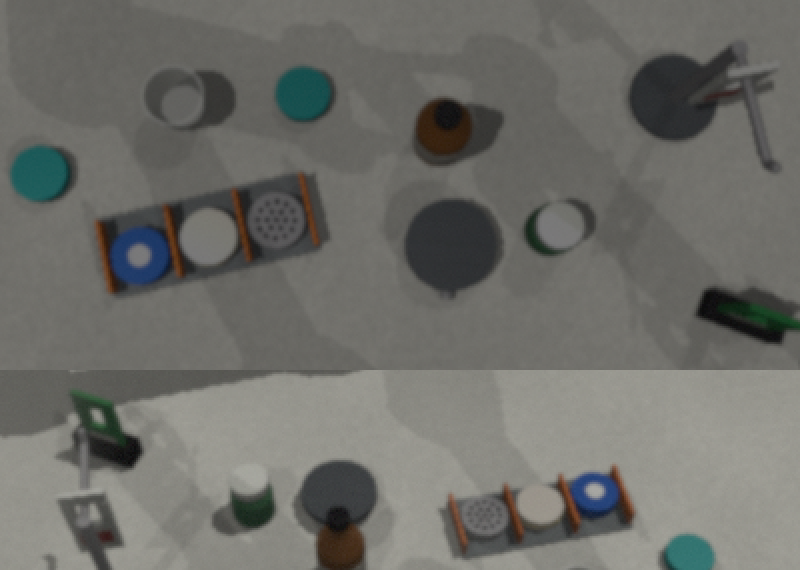

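The crop shows the steel disc with dots at top-view (248,269), the white one in the middle bay at (214,278) and the blue one with its spot at (180,288). The two turquoise look-alikes lie outside the caddy and are excluded. Next I triangulate from the two fixed views.

Run:
```python
from rig import manip,cams
from h import *
t=cv2.imread("pics/top0.png");s=cv2.imread("pics/scene0.png")
ct,cs=cams.get_calibration("top"),cams.get_calibration("scene")
def c(im,lo,hi,roi):
    b=blobs(im,lo,hi,roi)
    if not b: return None
    e=cv2.fitEllipse(cv2.convexHull(b[0]));r=cv2.boundingRect(b[0]);return e[0],r,cv2.contourArea(b[0])
J={"blue":[((105,150,40),(125,255,255),(150,240,280,312)),((105,150,40),(125,255,255),(325,230,435,290))],
"white":[((0,0,112),(60,40,255),(197,262,231,296)),((0,0,135),(60,45,255),(368,245,392,272))],
"plate":[((0,0,20),(180,60,66),(305,255,367,309)),((0,0,20),(180,60,75),(255,232,303,268))],
"jarcap":[((0,0,110),(180,60,255),(376,255,408,290)),((0,0,150),(180,60,255),(220,230,250,256))],
"bottlecap":[((0,0,0),(180,255,30),(320,205,350,230)),((0,0,0),(180,255,40),(268,252,292,275))],
"foot":[((0,0,20),(180,60,60),(415,180,470,235)),((0,0,20),(180,60,75),(148,285,195,332))],
"green":[((55,80,20),(85,255,255),(455,295,520,335)),((55,70,20),(85,255,255),(140,192,185,240))],
"holder":[((0,0,0),(180,255,28),(450,295,520,340)),((0,0,0),(180,255,28),(140,212,185,245))],
}
for k,(a,b) in J.items():
    A=c(t,*a);B=c(s,*b);print(k,A,B)
    if A and B: print("   ",tri((ct,*A[0]),(cs,*B[0])))
print("steel",tri((ct,248.2,269.3),(cs,351.5,263)))
for p in((195.7,280.2),(230.2,272.1),(263.7,264.1),(161.9,288)): print("wall",onz(ct,*p,.03))
print("plate",onz(ct,336,283,.03),"bottle",onz(ct,329,226,.0),onz(ct,334,217,.15),"jar",onz(ct,390,272,.075))
print("hook",[tri((ct,110+a/2,160+b/2),(cs,110+x/2,190+(y-370)/2)) for a,b,x,y in((770,163,82,435),(740,47,80,505))])
```

```text
blue ((179.7459716796875, 287.4418029785156), (166, 274, 29, 28), 601.5) ((406.92626953125, 251.997314453125), (396, 242, 22, 21), 316.5)
    (array([0.47932944, 0.32710289, 0.01634905]), [np.float64(0.1), np.float64(0.1)])
white ((213.80343627929688, 277.8675842285156), (201, 265, 26, 27), 499.0) ((378.5783996582031, 253.46209716796875), (368, 245, 23, 21), 340.5)
    (array([0.49839311, 0.25043553, 0.03475009]), [np.float64(1.1), np.float64(1.1)])
plate ((335.8254699707031, 282.27520751953125), (313, 260, 47, 48), 1633.0) ((278.69561767578125, 252.6714324951172), (260, 236, 38, 32), 901.5)
    (array([ 0.48994541, -0.00975228,  0.01684609]), [np.float64(0.4), np.float64(0.4)])
jarcap ((389.7322998046875, 272.62237548828125), (380, 262, 21, 22), 328.5) ((233.1913604736328, 235.15484619140625), (220, 230, 30, 26), 423.5)
    (array([ 0.50248733, -0.11416225,  0.10658396]), [np.float64(2.9), np.float64(2.9)])
bottlecap ((333.639892578125, 217.28428649902344), (327, 211, 14, 14), 128.0) ((278.984130859375, 264.7665100097656), (272, 259, 15, 13), 110.0)
    (array([0.60818605, 0.0026896
[... 642 characters left out ...]
, 224, 18, 14), 111.5)
    (array([ 0.41057731, -0.31693738,  0.0019994 ]), [np.float64(8.9), np.float64(8.9)])
steel (array([0.51837343, 0.18044802, 0.01769014]), [np.float64(0.2), np.float64(0.2)])
wall [0.49382691 0.2906613  0.03      ]
wall [0.51111167 0.21773159 0.03      ]
wall [0.52834559 0.14625229 0.03      ]
wall [0.47733846 0.36145774 0.03      ]
plate [ 0.48741445 -0.00940804  0.03      ] bottle [0.61813862 0.00250263 0.        ] [0.6065249  0.00269451 0.15      ] jar [ 0.50674056 -0.11802577  0.075     ]
hook [(array([ 0.54879271, -0.28456589,  0.21157461]), [np.float64(1.0), np.float64(1.0)]), (array([ 0.65324376, -0.26085524,  0.22511569]), [np.float64(3.5), np.float64(3.5)])]
```

Request:
{"op": "step_arm", "data": {
  "increments": [
    {"dp": [0.148,0.229,0],"yaw": 0.873,"grip": 1},
    {"dp": [0.148,0.229,0],"yaw": 0.873,"grip": 1},
    {"dp": [0.148,0.229,0],"yaw": 0.873,"grip": 1},
    {"dp": [0.148,0.229,0],"yaw": 0.873,"grip": 1},
    {"dp": [0.148,0.229,0],"yaw": 0.873,"grip": 1}
  ]
}}

```text
clock: 0.78
position: [0.2807, -0.329, 0.2562]
ee_rot: [0.0, 0.903, 0.431, 0.0]
contact_force: [2.1, 0.4, 0.1]
width: 0.0855
gripper_force: 0.0
```

Request:
{"op": "step_arm", "data": {
  "increments": [
    {"dp": [0.148,0.229,0],"yaw": 0.873,"grip": 1},
    {"dp": [0.148,0.229,0],"yaw": 0.873,"grip": 1},
    {"dp": [0.148,0.229,0],"yaw": 0.873,"grip": 1},
    {"dp": [0.148,0.229,0],"yaw": 0.873,"grip": 1},
    {"dp": [0.148,0.229,0],"yaw": 0.873,"grip": 1}
  ]
}}

```text
clock: 1.4
position: [0.4287, -0.1, 0.2563]
ee_rot: [0.0, 0.716, 0.698, 0.0]
contact_force: [-0.1, -0.0, -0.2]
width: 0.0853
gripper_force: 0.0
```

Request:
{"op": "step_arm", "data": {
  "increments": [
    {"dp": [0.148,0.229,0],"yaw": 0.873,"grip": 1},
    {"dp": [0.148,0.229,0],"yaw": 0.873,"grip": 1},
    {"dp": [0,0,0],"yaw": 0,"grip": 1},
    {"dp": [0,0,0],"yaw": 0,"grip": 1}
  ]
}}

```text
clock: 1.9
position: [0.4868, -0.0101, 0.2559]
ee_rot: [-0.0, 0.62, 0.784, -0.001]
contact_force: [-1.3, -0.4, -0.2]
width: 0.0859
gripper_force: 0.0
```

```bash
cat > shot.py <<'E'
from rig import manip,cams
import cv2,sys,pickle
s=manip.get_state();c=cams.get_calibration("wrist");im=cams.get_image("wrist")
n=sys.argv[1];cv2.imwrite(f"pics/{n}.png",im);pickle.dump(c,open(f"{n}.pkl","wb"))
q=s["ee_rot"];import math
w,x,y,z=q
print(s["clock"],s["position"].round(4),"yaw",round(math.atan2(2*(x*y+w*z),1-2*(y*y+z*z)),4),"w",s["width"],"F",s["contact_force"].round(2))
E
python3 shot.py w1
```

```text
1.9 [ 0.4868 -0.0101  0.2559] yaw 1.8035 w 0.0859204808631913 F [-1.28 -0.39 -0.25]
```

View pics/w1.png

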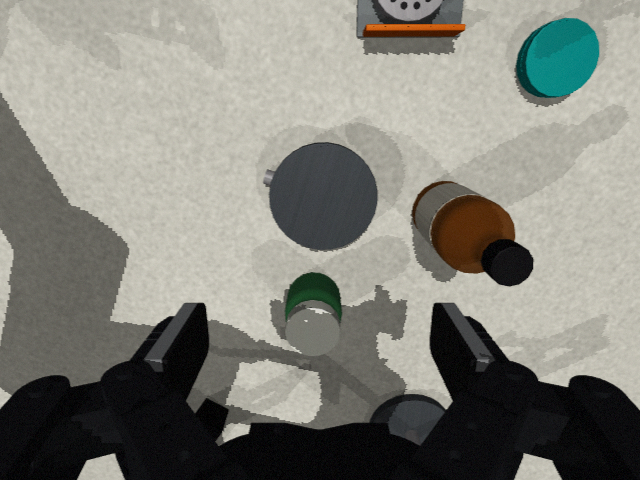

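The wrist view shows the plate at (323,196), its stub on the left, the bottle at right and jar below, and the steel disc at (408,0) at the top edge. I move towards the caddy for two more views.

Request:
{"op": "step_arm", "data": {
  "increments": [
    {"dp": [0.03,0.23,0],"yaw": 0,"grip": 1},
    {"dp": [0.03,0.23,0],"yaw": 0,"grip": 1},
    {"dp": [0.03,0.2,0],"yaw": 0,"grip": 1},
    {"dp": [0,0,0],"yaw": 0,"grip": 1}
  ]
}}

```text
clock: 2.45
position: [0.5052, 0.1225, 0.2563]
ee_rot: [-0.0, 0.62, 0.785, 0.0]
contact_force: [-0.4, -1.0, 0.6]
width: 0.0854
gripper_force: 0.0
```

```bash
python3 shot.py w2
```

```text
2.45 [0.5052 0.1225 0.2563] yaw 1.804 w 0.08542529196867356 F [-0.4  -1.04  0.55]
```

Request:
{"op": "step_arm", "data": {
  "increments": [
    {"dp": [0,0.25,0],"yaw": 0,"grip": 1},
    {"dp": [0,0.25,0],"yaw": 0,"grip": 1},
    {"dp": [0,0,0],"yaw": 0,"grip": 1}
  ]
}}

```text
clock: 2.88
position: [0.5053, 0.2224, 0.2563]
ee_rot: [-0.0, 0.62, 0.785, 0.0]
contact_force: [-0.1, -1.6, -0.8]
width: 0.0855
gripper_force: 0.0
```

```bash
python3 shot.py w3
python3 - <<'E'
import cv2,numpy as np
a=[cv2.imread(f"pics/w{i}.png") for i in(2,3)]
cv2.imwrite("pics/w23.png",cv2.resize(np.hstack(a),(800,300),interpolation=cv2.INTER_AREA))
E
```

```text
2.875 [0.5053 0.2224 0.2563] yaw 1.8042 w 0.08545579214099433 F [-0.15 -1.64 -0.8 ]
```

View pics/w23.png

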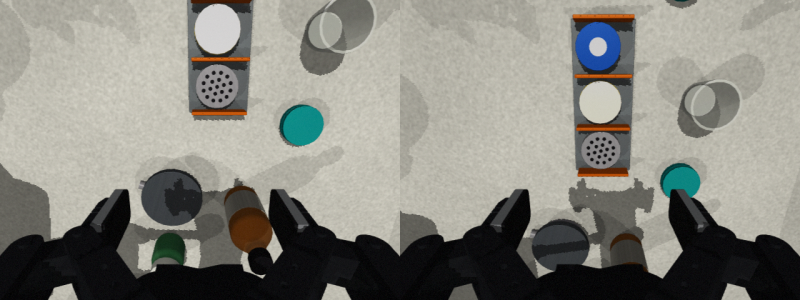

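Views w2/w3 show all discs: in w3 blue is at (317,74), white at (320,163) and steel at (320,240). In w2 steel is at (347,138), white at (348,46) and the plate at (275,315).

Run:
```python
import pickle
from h import *
I={i:cv2.imread(f"pics/w{i}.png") for i in(1,2,3)};C={i:pickle.load(open(f"w{i}.pkl","rb")) for i in(1,2,3)}
def ell(i,lo,hi,roi):
    b=blobs(I[i],lo,hi,roi)[0];e=cv2.fitEllipse(cv2.convexHull(b));print("  ",i,np.round(e[0],1),np.round(e[1],1));return (C[i],*e[0])
def dots(i,roi):
    x0,y0,x1,y1=roi;g=cv2.cvtColor(I[i],cv2.COLOR_BGR2GRAY)[y0:y1,x0:x1]
    m=(g<60).astype(np.uint8);n,l,st,ce=cv2.connectedComponentsWithStats(m)
    k=[j for j in range(1,n) if 4<=st[j,4]<=60 and st[j,0]>0 and st[j,1]>0 and st[j,0]+st[j,2]<x1-x0 and st[j,1]+st[j,3]<y1-y0]
    c=cv2.minEnclosingCircle(np.float32([ce[j] for j in k]));print("   dots",len(k),c)
    return (C[i],c[0][0]+x0,c[0][1]+y0)
W=((0,0,170),(60,60,255));B=((105,120,40),(125,255,255));P=((95,8,25),(125,80,85))
w=[ell(2,*W,(305,5,390,92)),ell(3,*W,(283,125,357,203))];print("white",tri(*w),[onz(*x,.022) for x in w])
s=[dots(2,(318,108,376,170)),dots(3,(290,212,350,268))];print("steel",tri(*s),[onz(*x,.02) for x in s])
b=ell(3,*B,(270,25,365,115));print("blue",onz(*b,.024))
print([cv2.cvtColor(I[1],cv2.COLOR_BGR2HSV)[196,323],cv2.cvtColor(I[2],cv2.COLOR_BGR2HSV)[300,250],cv2.cvtColor(I[2],cv2.COLOR_BGR2HSV)[310,290]])
p=[ell(1,(0,0,25),(180,80,100),(264,135,384,258)),ell(2,(0,0,5),(180,80,100),(222,270,326,358))];print("plate",tri(*p),[onz(*x,.03) for x in p])
for r in blobs(I[3],(3,120,60),(18,255,255),(260,10,380,290)): print(np.round(cv2.minAreaRect(r)[0]),onz(C[3],*cv2.minAreaRect(r)[0],.03))
```

```text
2 [347.6  45.8] [72.9 80.2]
   3 [319.8 163.1] [66.7 67.1]
white (array([0.49896437, 0.25400896, 0.02114342]), [np.float64(0.1), np.float64(0.1)]) [array([0.49898845, 0.25386989, 0.022     ]), array([0.49888655, 0.25411276, 0.022     ])]
   dots 19 ((28.931304931640625, 30.295652389526367), 22.935317993164062)
   dots 19 ((30.999998092651367, 28.697629928588867), 20.544382095336914)
steel (array([0.51755022, 0.18102142, 0.01919839]), [np.float64(0.0), np.float64(0.0)]) [array([0.51750818, 0.18105673, 0.02      ]), array([0.5174582 , 0.18128352, 0.02      ])]
   3 [316.4  73.6] [72.7 78.6]
blue [0.4787582  0.32660968 0.024     ]
[array([100,  21,  72], dtype=uint8), array([105,  30,  68], dtype=uint8), array([120,  14,  36], dtype=uint8)]
   1 [321.5 195.4] [106.8 112.8]
   2 [279.1 318.4] [ 91.5 118.1]
plate (array([ 0.49137512, -0.00614494,  0.02870818]), [np.float64(3.2), np.float64(3.2)]) [array([ 0.4880891 , -0.00555148,  0.03      ]), array([ 0.49455862, -0.00580376,  0.03      ])]
[324. 275.] [0.52812612 0.15105941 0.03      ]
[325.  28.] [0.47791703 0.36044556 0.03      ]
[325. 204.] [0.51182966 0.22041732 0.03      ]
[325. 121.] [0.49472693 0.29103601 0.03      ]
```

Run:
```python
import pickle
from h import *
from rig import cams
I=cv2.imread("pics/w1.png");C=pickle.load(open("w1.pkl","rb"))
for hi in (80,90,100):
    m=cv2.inRange(cv2.cvtColor(I,cv2.COLOR_BGR2HSV),(90,8,45),(120,60,hi));z=np.zeros_like(m);z[130:262,255:390]=m[130:262,255:390]
    z=cv2.morphologyEx(cv2.morphologyEx(z,3,np.ones((7,7))),2,cv2.getStructuringElement(2,(41,41)))
    b=max(cv2.findContours(z,0,1)[0],key=cv2.contourArea);e=cv2.fitEllipse(cv2.convexHull(b));print(e,onz(C,*e[0],.03))
ct=cams.get_calibration("top");print(tri((C,*e[0]),(ct,336,282.8)))
g=cv2.Canny(cv2.GaussianBlur(cv2.cvtColor(I,6),(5,5),0),40,100)
h=cv2.HoughCircles(cv2.GaussianBlur(cv2.cvtColor(I,6),(5,5),0)[120:270,240:400],cv2.HOUGH_GRADIENT,1,100,param1=80,param2=15,minRadius=45,maxRadius=62);print(h)
```

```text
((322.9295959472656, 195.822265625), (106.05778503417969, 107.0157470703125), 84.45220184326172) [ 0.48943191 -0.0056713   0.03      ]
((322.9425048828125, 195.82293701171875), (106.05521392822266, 107.06879425048828), 86.47978210449219) [ 0.4894435 -0.0056692  0.03     ]
((322.9432678222656, 195.82229614257812), (106.05729675292969, 107.06533813476562), 86.60445404052734) [ 0.48944404 -0.00566846  0.03      ]
(array([ 0.49071825, -0.01205354, -0.00176031]), [np.float64(0.6), np.float64(0.6)])
[[[82.5 76.5 54.8]]]
```

Request:
{"op": "step_arm", "data": {
  "increments": [
    {"dp": [0.061,-0.207,0],"yaw": 0,"grip": 1},
    {"dp": [0,0,-0.3],"yaw": 0,"grip": 1},
    {"dp": [0,0,-0.3],"yaw": 0,"grip": 1},
    {"dp": [0,0,-0.3],"yaw": 0,"grip": 1},
    {"dp": [0,0,-0.13],"yaw": 0,"grip": 1}
  ],
  "squeeze": 40
}}

```text
clock: 3.55
position: [0.5151, 0.1771, 0.0473]
ee_rot: [-0.002, 0.621, 0.783, -0.003]
contact_force: [0.1, -0.2, 0.8]
width: 0.0857
gripper_force: 0.0
```

Request:
{"op": "step_arm", "data": {
  "increments": [
    {"dp": [0,0,-0.08],"yaw": 0,"grip": 1},
    {"dp": [0,0,-0.046],"yaw": 0,"grip": 1},
    {"dp": [0,0,0],"yaw": 0,"grip": 1},
    {"dp": [0,0,0],"yaw": 0,"grip": 0.8},
    {"dp": [0,0,0],"yaw": 0,"grip": 0.6}
  ]
}}

```text
clock: 4.18
position: [0.5181, 0.1807, 0.0266]
ee_rot: [0.001, 0.62, 0.784, 0.001]
contact_force: [-0.2, -0.5, 4.6]
width: 0.0605
gripper_force: 42.5
```

Request:
{"op": "step_arm", "data": {
  "increments": [
    {"dp": [0,0,0],"yaw": 0,"grip": 0.4},
    {"dp": [0,0,0],"yaw": 0,"grip": 0.2},
    {"dp": [0,0,0],"yaw": 0,"grip": 0}
  ]
}}

```text
clock: 4.55
position: [0.518, 0.1807, 0.0266]
ee_rot: [0.001, 0.62, 0.784, 0.001]
contact_force: [-1.6, -0.7, 6.1]
width: 0.0603
gripper_force: 42.7
```

Request:
{"op": "step_arm", "data": {
  "increments": [
    {"dp": [0,0,0.15],"yaw": 0,"grip": 0},
    {"dp": [0,0,0.3],"yaw": 0,"grip": 0},
    {"dp": [-0.035,-0.233,0],"yaw": 0,"grip": 0},
    {"dp": [-0.035,-0.233,0],"yaw": 0,"grip": 0},
    {"dp": [-0.035,-0.233,0],"yaw": 0,"grip": 0}
  ]
}}

```text
clock: 5.18
position: [0.4961, 0.0398, 0.1156]
ee_rot: [0.001, 0.62, 0.785, 0.0]
contact_force: [0.3, -0.6, -1.8]
width: 0.0603
gripper_force: 45.3
```

Request:
{"op": "step_arm", "data": {
  "increments": [
    {"dp": [-0.035,-0.233,0],"yaw": 0,"grip": 0},
    {"dp": [0,0,0],"yaw": 0,"grip": 0}
  ]
}}

```text
clock: 5.42
position: [0.489, -0.0084, 0.1154]
ee_rot: [0.0, 0.622, 0.783, -0.0]
contact_force: [1.4, 0.9, -2.7]
width: 0.0603
gripper_force: 45.2
```

```bash
python3 shot.py w4
```

```text
5.425 [ 0.489  -0.0084  0.1154] yaw 1.7993 w 0.06032179572653193 F [ 1.37  0.87 -2.69]
```

View pics/w4.png

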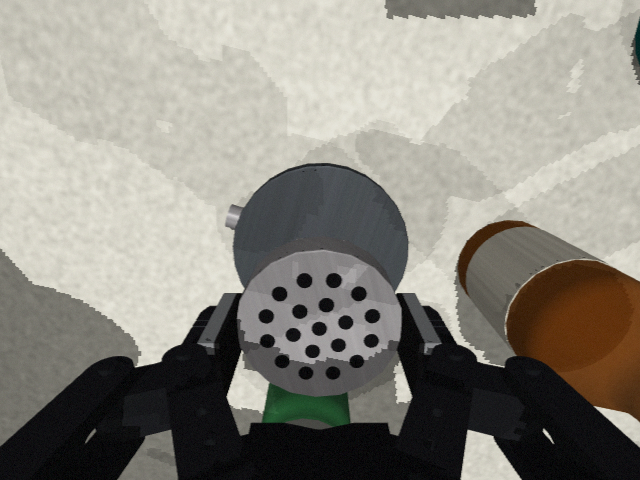

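The steel disc is held level at about (320,325), above the plate, whose arc spans (234–408, 163–).

```bash
cat > hold.py <<'E'
import pickle
from h import *
I=cv2.imread("pics/w4.png");C=pickle.load(open("w4.pkl","rb"))
g=cv2.cvtColor(I,6)[245:385,240:400];m=(g<50).astype(np.uint8)
n,l,st,ce=cv2.connectedComponentsWithStats(m)
k=[j for j in range(1,n) if 60<st[j,4]<300]
c=cv2.minEnclosingCircle(np.float32([ce[j] for j in k]))[0];print(len(k),c);d=onz(C,c[0]+240,c[1]+245,.1088)
# plate upper arc: plate-mask top edge per column
h=cv2.cvtColor(I,40);m=cv2.inRange(h,(90,10,40),(125,70,110));m[:150]=0;m[260:]=0;m[:,:245]=0;m[:,408:]=0
m=cv2.morphologyEx(m,2,np.ones((5,5)))
P=np.array([onz(C,u,np.flatnonzero(m[:,u])[0],.03)[:2] for u in range(256,396,4) if m[:,u].any()])
from scipy.optimize import least_squares
f=least_squares(lambda q:np.hypot(*(P-q[:2]).T)-q[2],[.489,-.006,.05],loss="soft_l1",f_scale=.001);g2=least_squares(lambda q:np.hypot(*(P-q).T)-.05,[.489,-.006],loss="soft_l1",f_scale=.001)
print("disc",d,"plate",f.x,g2.x,f.cost)
E
python3 hold.py; python3 -c "
from rig import manip;print(manip.get_state()['position'])"
```

```text
19 (78.80101776123047, 80.90990447998047)
disc [ 0.48885599 -0.00686554  0.1088    ] plate [ 0.48975353 -0.00769105  0.04901107] [ 0.4899593  -0.00875996] 5.607997398030674e-06
[ 0.48921035 -0.00684488  0.11533676]
```

Request:
{"op": "step_arm", "data": {
  "increments": [
    {"dp": [0.003,-0.007,-0.15],"yaw": 0,"grip": 0},
    {"dp": [0,0,-0.1],"yaw": 0,"grip": 0},
    {"dp": [0,0,-0.04],"yaw": 0,"grip": 0},
    {"dp": [0,0,-0.015],"yaw": 0,"grip": 0},
    {"dp": [0,0,0],"yaw": 0,"grip": 0}
  ]
}}

```text
clock: 6.1
position: [0.4906, -0.0069, 0.0545]
ee_rot: [0.0, 0.62, 0.785, 0.0]
contact_force: [-0.1, -0.1, -2.0]
width: 0.0602
gripper_force: 45.2
```

Request:
{"op": "step_arm", "data": {
  "increments": [
    {"dp": [0,0,-0.008],"yaw": 0,"grip": 0},
    {"dp": [0,0,0],"yaw": 0,"grip": 0}
  ]
}}

```text
clock: 6.35
position: [0.4903, -0.0073, 0.0529]
ee_rot: [0.0, 0.62, 0.784, 0.0]
contact_force: [0.1, -0.1, -2.2]
width: 0.0605
gripper_force: 45.2
```

Request:
{"op": "step_arm", "data": {
  "increments": [
    {"dp": [0,0,-0.003],"yaw": 0,"grip": 0.75},
    {"dp": [0,0,0],"yaw": 0,"grip": 0.85},
    {"dp": [0,0,0],"yaw": 0,"grip": 1},
    {"dp": [0,0,0.15],"yaw": 0,"grip": 1},
    {"dp": [0,0,0.3],"yaw": 0,"grip": 1}
  ]
}}

```text
clock: 6.98
position: [0.4883, -0.0071, 0.1409]
ee_rot: [-0.003, 0.62, 0.784, -0.001]
contact_force: [0.9, -0.2, 1.0]
width: 0.0854
gripper_force: 0.0
```

Request:
{"op": "step_arm", "data": {
  "increments": [
    {"dp": [0,0,0.3],"yaw": 0,"grip": 1},
    {"dp": [0,0,0.25],"yaw": 0,"grip": 1},
    {"dp": [0,0,0],"yaw": 0,"grip": 1}
  ]
}}

```text
clock: 7.35
position: [0.4926, -0.0076, 0.2565]
ee_rot: [0.004, 0.62, 0.784, 0.003]
contact_force: [0.1, -0.9, -1.2]
width: 0.0856
gripper_force: 0.0
```

```bash
python3 shot.py w5
python3 - <<'E'
import pickle
from h import *
I=cv2.imread("pics/w5.png");C=pickle.load(open("w5.pkl","rb"));cv2.imwrite("pics/w5c.png",cv2.resize(I[120:280,220:430],None,fx=2.5,fy=2.5))
g=cv2.cvtColor(I,6)[150:250,270:380]
n,l,st,ce=cv2.connectedComponentsWithStats((g<55).astype(np.uint8))
k=[j for j in range(1,n) if 5<st[j,4]<60];c=cv2.minEnclosingCircle(np.float32([ce[j] for j in k]))[0]
print(len(k),c,"disc",onz(C,c[0]+270,c[1]+150,.046))
E
```

```text
7.35 [ 0.4926 -0.0076  0.2565] yaw 1.8032 w 0.08558259179880207 F [ 0.1  -0.92 -1.17]
27 (56.20429229736328, 44.651344299316406) disc [0.49936093 0.00141553 0.046     ]
```

View pics/w5c.png

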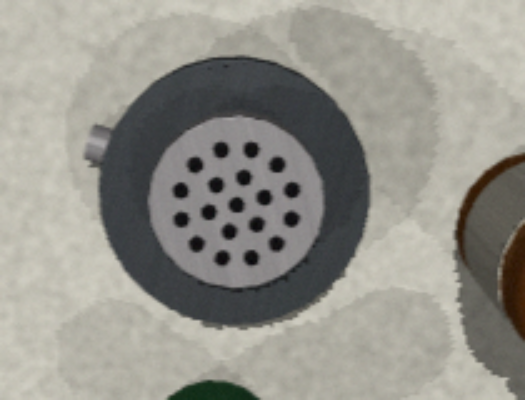

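Steel disc lies on the plate, dots centred at crop (236,204), plate at (234,191).

```bash
cat > chk.py <<'E'
import pickle,sys
from h import *
I=cv2.imread("pics/w5.png");C=pickle.load(open("w5.pkl","rb"))
print("disc",onz(C,220+236.5/2.5,120+204/2.5,.046))
h=cv2.cvtColor(I,40);m=cv2.inRange(h,(90,8,40),(125,70,100));z=np.zeros_like(m);z[135:256,255:375]=m[135:256,255:375]
z=cv2.morphologyEx(z,2,np.ones((9,9)))
b=max(cv2.findContours(z,0,1)[0],key=cv2.contourArea);e=cv2.fitEllipse(cv2.convexHull(b));print(e,onz(C,*e[0],.03))
C1=pickle.load(open("w1.pkl","rb"))
g=cv2.cvtColor(I,6)[176:228,280:350];n,l,st,ce=cv2.connectedComponentsWithStats((g<70).astype(np.uint8))
k=[j for j in range(1,n) if 5<st[j,4]<60];c=np.mean([ce[j] for j in k],0)+[280,176];print(len(k),c,onz(C,*c,.046))
E
python3 chk.py;python3 -c "
from rig import manip;print(manip.get_state()['position'])"
```

```text
disc [ 0.49093649 -0.00689992  0.046     ]
((294.5081481933594, 159.25921630859375), (18.52922248840332, 34.21091842651367), 32.98638916015625) [0.46573878 0.02281018 0.03      ]
19 [314.16524304 201.33045909] [ 0.49051197 -0.00675175  0.046     ]
[ 0.49096619 -0.00737144  0.2538334 ]
```

Run:
```python
import pickle
from h import *
C=pickle.load(open("w5.pkl","rb"));I=cv2.imread("pics/w5.png");g=cv2.GaussianBlur(cv2.cvtColor(I,6),(3,3),0).astype(float)
P=[];c0=np.array([314,196.])
for a in np.radians(np.arange(0,360,6)):
    r=np.arange(45,62,.5);p=c0+np.outer(r,[np.cos(a),np.sin(a)])
    v=cv2.remap(g.astype(np.float32),p[:,:1].astype(np.float32),p[:,1:].astype(np.float32),1)[:,0]
    i=np.argmax(np.diff(v));q=p[i];w=onz(C,*q,.03)[:2];P.append([np.degrees(a),r[i],*w])
P=np.array(P)
from scipy.optimize import least_squares
for sel in (P[:,0]>=0,(P[:,0]<200)):
    f=least_squares(lambda q:np.hypot(*(P[sel,2:]-q[:2]).T)-q[2],[.49,-.006,.05],loss="soft_l1",f_scale=.0007);print(f.x,f.cost)
```

```text
[ 0.4901413  -0.0080023   0.04976326] 1.0839231580248514e-05
[ 0.4904652  -0.00895345  0.04926097] 6.796806717385673e-06
```

Request:
{"op": "step_arm", "data": {
  "increments": [
    {"dp": [0.008,0.261,0],"yaw": 0,"grip": 1},
    {"dp": [0.008,0.261,0],"yaw": 0,"grip": 1},
    {"dp": [0.008,0.261,0],"yaw": 0,"grip": 1},
    {"dp": [0.008,0.261,0],"yaw": 0,"grip": 1},
    {"dp": [0.008,0.261,0],"yaw": 0,"grip": 1}
  ]
}}

```text
clock: 8.02
position: [0.497, 0.255, 0.2496]
ee_rot: [-0.001, 0.62, 0.784, -0.002]
contact_force: [1.0, -0.3, -0.3]
width: 0.0855
gripper_force: 0.0
```

Request:
{"op": "step_arm", "data": {
  "increments": [
    {"dp": [0,0,0],"yaw": 0,"grip": 1},
    {"dp": [0,0,-0.3],"yaw": 0,"grip": 1},
    {"dp": [0,0,-0.3],"yaw": 0,"grip": 1},
    {"dp": [0,0,-0.3],"yaw": 0,"grip": 1},
    {"dp": [0,0,0],"yaw": 0,"grip": 1}
  ]
}}

```text
clock: 8.65
position: [0.4933, 0.251, 0.0668]
ee_rot: [-0.004, 0.621, 0.784, -0.006]
contact_force: [-0.4, -0.5, 0.5]
width: 0.085
gripper_force: 0.0
```

Request:
{"op": "step_arm", "data": {
  "increments": [
    {"dp": [0,0,0],"yaw": 0,"grip": 1}
  ]
}}

```text
clock: 8.78
position: [0.4991, 0.2535, 0.073]
ee_rot: [0.0, 0.621, 0.784, 0.001]
contact_force: [0.4, -0.6, 1.9]
width: 0.0855
gripper_force: 0.0
```

Request:
{"op": "step_arm", "data": {
  "increments": [
    {"dp": [0,0,-0.12],"yaw": 0,"grip": 1},
    {"dp": [0,0,-0.08],"yaw": 0,"grip": 1},
    {"dp": [0,0,-0.02],"yaw": 0,"grip": 1},
    {"dp": [0,0,0],"yaw": 0,"grip": 0.8},
    {"dp": [0,0,0],"yaw": 0,"grip": 0.6}
  ],
  "squeeze": 30
}}

```text
clock: 9.4
position: [0.4988, 0.254, 0.0291]
ee_rot: [0.001, 0.62, 0.784, 0.001]
contact_force: [-1.2, -0.5, 2.6]
width: 0.0607
gripper_force: 32.4
```

Request:
{"op": "step_arm", "data": {
  "increments": [
    {"dp": [0,0,0],"yaw": 0,"grip": 0.4},
    {"dp": [0,0,0],"yaw": 0,"grip": 0.2},
    {"dp": [0,0,0],"yaw": 0,"grip": 0}
  ]
}}

```text
clock: 9.78
position: [0.4988, 0.254, 0.0291]
ee_rot: [0.001, 0.62, 0.784, 0.001]
contact_force: [0.1, -0.2, 5.8]
width: 0.0612
gripper_force: 32.7
```

Request:
{"op": "step_arm", "data": {
  "increments": [
    {"dp": [0,0,0.15],"yaw": 0,"grip": 0},
    {"dp": [0,0,0.28],"yaw": 0,"grip": 0},
    {"dp": [-0.009,-0.262,0],"yaw": 0,"grip": 0},
    {"dp": [-0.009,-0.262,0],"yaw": 0,"grip": 0},
    {"dp": [-0.009,-0.262,0],"yaw": 0,"grip": 0}
  ]
}}

```text
clock: 10.4
position: [0.4926, 0.0953, 0.1142]
ee_rot: [0.0, 0.62, 0.785, 0.0]
contact_force: [0.7, -0.6, -0.5]
width: 0.0605
gripper_force: 33.3
```

Request:
{"op": "step_arm", "data": {
  "increments": [
    {"dp": [-0.009,-0.262,0],"yaw": 0,"grip": 0},
    {"dp": [-0.009,-0.262,0],"yaw": 0,"grip": 0},
    {"dp": [0,0,0],"yaw": 0,"grip": 0},
    {"dp": [0,0,-0.1],"yaw": 0,"grip": 0},
    {"dp": [0,0,0],"yaw": 0,"grip": 0}
  ]
}}

```text
clock: 11.02
position: [0.4878, -0.0074, 0.0929]
ee_rot: [-0.002, 0.62, 0.784, -0.001]
contact_force: [-0.4, 1.0, -0.8]
width: 0.0609
gripper_force: 33.2
```

Request:
{"op": "step_arm", "data": {
  "increments": [
    {"dp": [0,0,-0.06],"yaw": 0,"grip": 0},
    {"dp": [0,0,-0.035],"yaw": 0,"grip": 0},
    {"dp": [0,0,0],"yaw": 0,"grip": 0},
    {"dp": [0,0,0],"yaw": 0,"grip": 0}
  ]
}}

```text
clock: 11.52
position: [0.4893, -0.0082, 0.0751]
ee_rot: [0.0, 0.62, 0.784, 0.0]
contact_force: [0.2, -0.5, -1.2]
width: 0.0608
gripper_force: 33.2
```

```bash
python3 shot.py w6
python3 - <<'E'
import pickle
from h import *
I=cv2.imread("pics/w6.png");cv2.imwrite("pics/w6c.png",I[140:480,150:480])
E
```

```text
11.525 [ 0.4893 -0.0082  0.0751] yaw 1.8034 w 0.060753471010908534 F [ 0.18 -0.5  -1.17]
```

View pics/w6c.png

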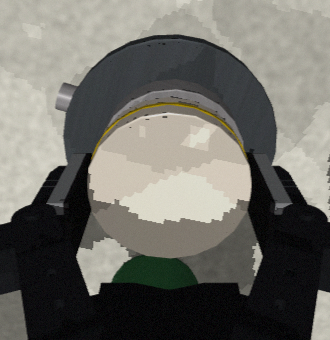

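The white disc, level with its yellow band showing, sits just above the steel disc and is centred. I lower the last few mm and release.

Request:
{"op": "step_arm", "data": {
  "increments": [
    {"dp": [0,0,-0.012],"yaw": 0,"grip": 0},
    {"dp": [0,0,-0.005],"yaw": 0,"grip": 0},
    {"dp": [0,0,0],"yaw": 0,"grip": 0}
  ]
}}

```text
clock: 11.95
position: [0.489, -0.0083, 0.0715]
ee_rot: [-0.0, 0.62, 0.784, -0.0]
contact_force: [-0.2, 0.2, -1.0]
width: 0.0603
gripper_force: 33.2
```

Request:
{"op": "step_arm", "data": {
  "increments": [
    {"dp": [0,0,0],"yaw": 0,"grip": 0.76},
    {"dp": [0,0,0],"yaw": 0,"grip": 0.85},
    {"dp": [0,0,0],"yaw": 0,"grip": 1},
    {"dp": [0,0,0.15],"yaw": 0,"grip": 1},
    {"dp": [0,0,0.3],"yaw": 0,"grip": 1}
  ]
}}

```text
clock: 12.58
position: [0.4873, -0.008, 0.1605]
ee_rot: [-0.003, 0.62, 0.784, -0.001]
contact_force: [1.8, -0.3, 0.5]
width: 0.0852
gripper_force: 0.0
```

Request:
{"op": "step_arm", "data": {
  "increments": [
    {"dp": [0,0,0.3],"yaw": 0,"grip": 1},
    {"dp": [0,0,0.15],"yaw": 0,"grip": 1},
    {"dp": [0,0,0],"yaw": 0,"grip": 1},
    {"dp": [0,0,0],"yaw": 0,"grip": 1}
  ]
}}

```text
clock: 13.08
position: [0.4883, -0.0081, 0.2505]
ee_rot: [-0.001, 0.62, 0.784, -0.0]
contact_force: [0.2, -0.1, -0.0]
width: 0.0855
gripper_force: 0.0
```

```bash
python3 shot.py w7
python3 - <<'E'
import pickle
from h import *
I=cv2.imread("pics/w7.png");C=pickle.load(open("w7.pkl","rb"))
b=blobs(I,(0,0,150),(40,60,255),(275,160,360,245))
for x in b[:2]:
    e=cv2.fitEllipse(cv2.convexHull(x));print(e,onz(C,*e[0],.064))
cv2.imwrite("pics/w7c.png",I[120:280,220:430])
E
```

```text
13.075 [ 0.4883 -0.0081  0.2505] yaw 1.8031 w 0.085473677659269 F [ 0.25 -0.06 -0.03]
((320.07220458984375, 210.61782836914062), (72.49663543701172, 74.76850891113281), 89.54602813720703) [ 0.48914556 -0.00794498  0.064     ]Traceback (most recent call last):
  File "<stdin>", line 6, in <module>
cv2.error: OpenCV(4.12.0) /io/opencv/modules/imgproc/src/shapedescr.cpp:361: error: (-201:Incorrect size of input array) There should be at least 5 points to fit the ellipse in function 'fitEllipseNoDirect'
```

White disc is placed within about 1 mm. Next is the blue disc.

Request:
{"op": "step_arm", "data": {
  "increments": [
    {"dp": [-0.008,0.279,0],"yaw": 0,"grip": 1},
    {"dp": [-0.008,0.279,0],"yaw": 0,"grip": 1},
    {"dp": [-0.008,0.279,0],"yaw": 0,"grip": 1},
    {"dp": [-0.008,0.279,0],"yaw": 0,"grip": 1},
    {"dp": [-0.008,0.279,0],"yaw": 0,"grip": 1}
  ]
}}

```text
clock: 13.75
position: [0.4801, 0.2722, 0.2494]
ee_rot: [-0.001, 0.62, 0.784, -0.002]
contact_force: [0.6, -0.5, 0.1]
width: 0.0851
gripper_force: 0.0
```

Request:
{"op": "step_arm", "data": {
  "increments": [
    {"dp": [-0.008,0.279,0],"yaw": 0,"grip": 1},
    {"dp": [0,0,-0.2],"yaw": 0,"grip": 1},
    {"dp": [0,0,-0.3],"yaw": 0,"grip": 1},
    {"dp": [0,0,-0.3],"yaw": 0,"grip": 1},
    {"dp": [0,0,0],"yaw": 0,"grip": 1}
  ]
}}

```text
clock: 14.38
position: [0.4748, 0.3242, 0.0856]
ee_rot: [-0.003, 0.62, 0.784, -0.007]
contact_force: [-0.1, 0.1, 0.4]
width: 0.085
gripper_force: 0.0
```

Request:
{"op": "step_arm", "data": {
  "increments": [
    {"dp": [0,0,0],"yaw": 0,"grip": 1},
    {"dp": [0,0,0],"yaw": 0,"grip": 1}
  ]
}}

```text
clock: 14.62
position: [0.4813, 0.3274, 0.0941]
ee_rot: [0.001, 0.62, 0.784, 0.002]
contact_force: [1.3, -0.7, 0.6]
width: 0.0852
gripper_force: 0.0
```

Request:
{"op": "step_arm", "data": {
  "increments": [
    {"dp": [0,0,-0.15],"yaw": 0,"grip": 1},
    {"dp": [0,0,-0.12],"yaw": 0,"grip": 1},
    {"dp": [0,0,-0.04],"yaw": 0,"grip": 1},
    {"dp": [0,0,0],"yaw": 0,"grip": 0.8},
    {"dp": [0,0,0],"yaw": 0,"grip": 0.6}
  ],
  "squeeze": 30
}}

```text
clock: 15.25
position: [0.4805, 0.3271, 0.0313]
ee_rot: [0.001, 0.62, 0.784, 0.001]
contact_force: [-1.0, -0.5, 3.4]
width: 0.0611
gripper_force: 32.8
```

Request:
{"op": "step_arm", "data": {
  "increments": [
    {"dp": [0,0,0],"yaw": 0,"grip": 0.4},
    {"dp": [0,0,0],"yaw": 0,"grip": 0.2},
    {"dp": [0,0,0],"yaw": 0,"grip": 0}
  ]
}}

```text
clock: 15.62
position: [0.4805, 0.3271, 0.0312]
ee_rot: [0.001, 0.62, 0.784, 0.001]
contact_force: [-0.6, 0.6, 6.4]
width: 0.061
gripper_force: 33.1
```

Request:
{"op": "step_arm", "data": {
  "increments": [
    {"dp": [0,0,0.2],"yaw": 0,"grip": 0},
    {"dp": [0,0,0.3],"yaw": 0,"grip": 0},
    {"dp": [0.008,-0.279,0],"yaw": 0,"grip": 0},
    {"dp": [0.008,-0.279,0],"yaw": 0,"grip": 0},
    {"dp": [0.008,-0.279,0],"yaw": 0,"grip": 0}
  ]
}}

```text
clock: 16.25
position: [0.4844, 0.1578, 0.1303]
ee_rot: [0.001, 0.62, 0.785, 0.001]
contact_force: [1.6, -1.1, -0.8]
width: 0.0605
gripper_force: 33.4
```

Request:
{"op": "step_arm", "data": {
  "increments": [
    {"dp": [0.008,-0.279,0],"yaw": 0,"grip": 0},
    {"dp": [0.008,-0.279,0],"yaw": 0,"grip": 0},
    {"dp": [0.008,-0.279,0],"yaw": 0,"grip": 0},
    {"dp": [0,0,0],"yaw": 0,"grip": 0},
    {"dp": [0,0,0],"yaw": 0,"grip": 0}
  ]
}}

```text
clock: 16.88
position: [0.489, -0.0081, 0.1297]
ee_rot: [-0.0, 0.621, 0.784, 0.0]
contact_force: [-1.0, 0.7, -1.4]
width: 0.0609
gripper_force: 33.3
```

Request:
{"op": "step_arm", "data": {
  "increments": [
    {"dp": [0,0,-0.08],"yaw": 0,"grip": 0},
    {"dp": [0,0,-0.06],"yaw": 0,"grip": 0},
    {"dp": [0,0,0],"yaw": 0,"grip": 0},
    {"dp": [0,0,0],"yaw": 0,"grip": 0}
  ]
}}

```text
clock: 17.38
position: [0.4893, -0.0077, 0.1017]
ee_rot: [0.0, 0.62, 0.785, 0.0]
contact_force: [0.4, -0.8, -0.5]
width: 0.0604
gripper_force: 33.3
```

Down 10 mm to contact height, then check.

Request:
{"op": "step_arm", "data": {
  "increments": [
    {"dp": [0,0,-0.03],"yaw": 0,"grip": 0},
    {"dp": [0,0,-0.017],"yaw": 0,"grip": 0},
    {"dp": [0,0,0],"yaw": 0,"grip": 0},
    {"dp": [0,0,0],"yaw": 0,"grip": 0}
  ]
}}

```text
clock: 17.88
position: [0.4892, -0.0083, 0.0922]
ee_rot: [0.0, 0.62, 0.784, 0.0]
contact_force: [-0.5, 0.5, -1.1]
width: 0.0605
gripper_force: 33.3
```

```bash
python3 shot.py w8
python3 - <<'E'
import pickle
from h import *
I=cv2.imread("pics/w8.png");C=pickle.load(open("w8.pkl","rb"))
b=blobs(I,(105,120,30),(125,255,255),(200,200,440,440))[0];print(cv2.boundingRect(b))
b=blobs(I,(0,0,120),(180,80,255),(280,290,360,370));
for x in b[:1]:
    e=cv2.fitEllipse(cv2.convexHull(x));print(e,onz(C,*e[0],.0856))
cv2.imwrite("pics/w8c.png",I[140:480,150:480])
E
```

```text
17.875 [ 0.4892 -0.0083  0.0922] yaw 1.803 w 0.060544297755002446 F [-0.46  0.47 -1.1 ]
(236, 236, 167, 161)
((318.91363525390625, 329.24127197265625), (56.94198226928711, 64.91637420654297), 89.84772491455078) [ 0.48942015 -0.00818235  0.0856    ]
```

View pics/w8c.png

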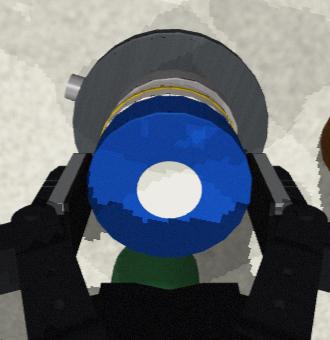

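The blue disc is held level over the pack, its spot at (319,329), i.e. (0.4894, -0.0082), so it is centred. I release it.

Request:
{"op": "step_arm", "data": {
  "increments": [
    {"dp": [0,0,-0.005],"yaw": 0,"grip": 0},
    {"dp": [0,0,0],"yaw": 0,"grip": 0.76},
    {"dp": [0,0,0],"yaw": 0,"grip": 0.85},
    {"dp": [0,0,0],"yaw": 0,"grip": 1},
    {"dp": [0,0,0.15],"yaw": 0,"grip": 1}
  ]
}}

```text
clock: 18.55
position: [0.4873, -0.008, 0.1197]
ee_rot: [-0.002, 0.62, 0.784, -0.001]
contact_force: [-0.0, -0.3, 0.4]
width: 0.0854
gripper_force: 0.0
```

Request:
{"op": "step_arm", "data": {
  "increments": [
    {"dp": [0,0,0.3],"yaw": 0,"grip": 1},
    {"dp": [0,0,0.3],"yaw": 0,"grip": 1},
    {"dp": [0,0,0.15],"yaw": 0,"grip": 1},
    {"dp": [0,0,0],"yaw": 0,"grip": 1},
    {"dp": [0,0,0],"yaw": 0,"grip": 1}
  ]
}}

```text
clock: 19.18
position: [0.4883, -0.0081, 0.27]
ee_rot: [-0.001, 0.62, 0.784, -0.0]
contact_force: [-0.0, -0.0, -0.4]
width: 0.0853
gripper_force: 0.0
```

```bash
python3 shot.py w9
python3 - <<'E'
import pickle
from h import *
from rig import cams
I=cv2.imread("pics/w9.png");C=pickle.load(open("w9.pkl","rb"))
for lo,hi in (((105,120,30),(125,255,255)),((0,0,140),(180,60,255))):
    b=blobs(I,lo,hi,(270,160,370,265))[0];e=cv2.fitEllipse(cv2.convexHull(b));print(e,onz(C,*e[0],.084))
# green tag / stand refined in fixed views
t=cams.get_image("top");s=cams.get_image("scene")
cv2.imwrite("pics/t2.png",t);cv2.imwrite("pics/s2.png",s)
cv2.imwrite("pics/ts.png",np.vstack([cv2.resize(t[175:335,400:533],(665,800))[:,:],])[:600])
ct,cs=cams.get_calibration("top"),cams.get_calibration("scene")
for im,c,roi in((t,ct,(450,295,530,340)),(s,cs,(135,190,190,245))):
    b=blobs(im,(50,70,15),(88,255,255),roi)[0];r=cv2.minAreaRect(b);print(r,cv2.boxPoints(r).round(1).tolist())
E
```

```text
19.175 [ 0.4883 -0.0081  0.27  ] yaw 1.8032 w 0.08526081278682957 F [-0.01 -0.04 -0.38]
((320.4844055175781, 209.67185974121094), (75.6342544555664, 75.97171783447266), 178.99295043945312) [ 0.48928326 -0.00699032  0.084     ]Traceback (most recent call last):
  File "<stdin>", line 6, in <module>
cv2.error: OpenCV(4.12.0) /io/opencv/modules/imgproc/src/shapedescr.cpp:361: error: (-201:Incorrect size of input array) There should be at least 5 points to fit the ellipse in function 'fitEllipseNoDirect'
```

The cover is placed at (0.4893, -0.0070). I next survey the hook with the wrist camera on the way to the tag.

Request:
{"op": "step_arm", "data": {
  "increments": [
    {"dp": [0.0145,-0.074,0.023],"yaw": -0.96,"grip": 1},
    {"dp": [0.0145,-0.074,0.023],"yaw": -0.96,"grip": 1},
    {"dp": [0.0145,-0.074,0.023],"yaw": -0.96,"grip": 1},
    {"dp": [0.0145,-0.074,0.023],"yaw": -0.96,"grip": 1},
    {"dp": [0.0145,-0.074,0.023],"yaw": -0.96,"grip": 1}
  ]
}}

```text
clock: 19.85
position: [0.5029, -0.0825, 0.2922]
ee_rot: [-0.002, 0.858, 0.513, -0.001]
contact_force: [0.7, -0.6, 0.9]
width: 0.0856
gripper_force: 0.0
```

Request:
{"op": "step_arm", "data": {
  "increments": [
    {"dp": [0.0145,-0.074,0.023],"yaw": -0.96,"grip": 1},
    {"dp": [0.0145,-0.074,0.023],"yaw": -0.96,"grip": 1},
    {"dp": [0.0145,-0.074,0.023],"yaw": -0.96,"grip": 1},
    {"dp": [0.0145,-0.074,0.023],"yaw": -0.96,"grip": 1},
    {"dp": [0.0145,-0.074,0.023],"yaw": -0.96,"grip": 1}
  ]
}}

```text
clock: 20.48
position: [0.5176, -0.1565, 0.315]
ee_rot: [-0.001, 0.984, 0.178, -0.002]
contact_force: [-0.1, 0.1, -0.2]
width: 0.0852
gripper_force: 0.0
```

Request:
{"op": "step_arm", "data": {
  "increments": [
    {"dp": [0.0145,-0.074,0.023],"yaw": -0.96,"grip": 1},
    {"dp": [0,0,0],"yaw": 0,"grip": 1},
    {"dp": [0,0,0],"yaw": 0,"grip": 1}
  ]
}}

```text
clock: 20.85
position: [0.5205, -0.1704, 0.3204]
ee_rot: [-0.001, 0.994, 0.11, -0.001]
contact_force: [0.3, 0.2, 0.2]
width: 0.0853
gripper_force: 0.0
```

```bash
python3 shot.py h1
```

```text
20.85 [ 0.5205 -0.1704  0.3204] yaw 0.2212 w 0.08526281107420702 F [0.3  0.24 0.16]
```

Request:
{"op": "step_arm", "data": {
  "increments": [
    {"dp": [-0.2,-0.25,0],"yaw": 0,"grip": 1},
    {"dp": [-0.15,-0.25,0],"yaw": 0,"grip": 1},
    {"dp": [0,0,0],"yaw": 0,"grip": 1},
    {"dp": [0,0,0],"yaw": 0,"grip": 1}
  ]
}}

```text
clock: 21.4
position: [0.452, -0.2691, 0.3215]
ee_rot: [-0.001, 0.994, 0.11, 0.0]
contact_force: [0.3, -0.0, -0.1]
width: 0.0856
gripper_force: 0.0
```

```bash
python3 shot.py h2
```

```text
21.4 [ 0.452  -0.2691  0.3215] yaw 0.2196 w 0.08560516404875668 F [ 0.3  -0.03 -0.12]
```

Request:
{"op": "step_arm", "data": {
  "increments": [
    {"dp": [-0.2,-0.1,0],"yaw": -0.95,"grip": 1},
    {"dp": [0,0,0],"yaw": -0.95,"grip": 1},
    {"dp": [0,0,0],"yaw": -0.95,"grip": 1},
    {"dp": [0,0,0],"yaw": -0.8,"grip": 1},
    {"dp": [0,0,0],"yaw": 0,"grip": 1}
  ]
}}

```text
clock: 22.08
position: [0.4128, -0.2885, 0.3217]
ee_rot: [-0.0, 0.987, -0.161, 0.0]
contact_force: [0.4, -0.4, -1.1]
width: 0.0854
gripper_force: 0.0
```

```bash
sleep 0; python3 shot.py h3
python3 - <<'E'
import cv2,numpy as np
a=[cv2.imread(f"pics/h{i}.png") for i in(1,2,3)]
x=[cv2.resize(i,(400,300),interpolation=cv2.INTER_AREA) for i in a]
cv2.imwrite("pics/h.png",np.vstack([np.hstack(x[:2]),np.hstack([x[2],x[2]*0])]))
E
```

```text
22.075 [ 0.4128 -0.2885  0.3217] yaw -0.3242 w 0.08539058948666126 F [ 0.36 -0.39 -1.05]
```

View pics/h.png

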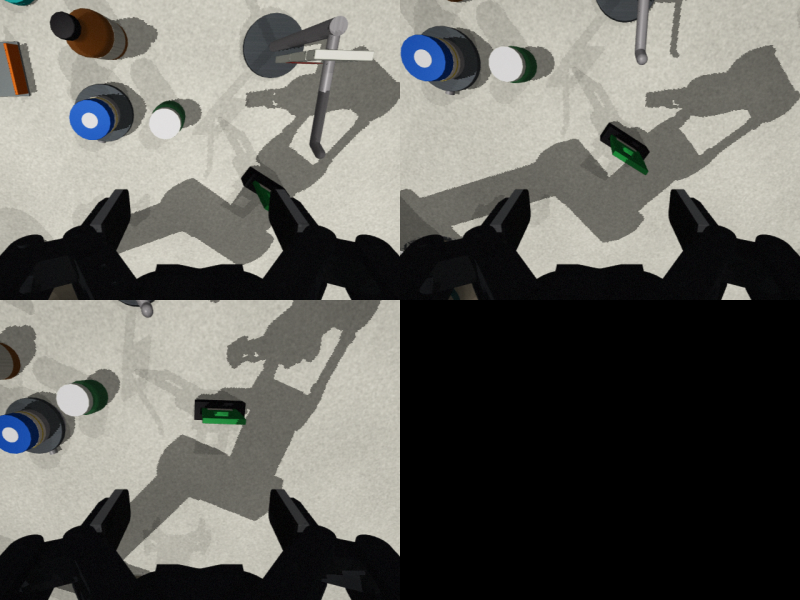

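h.png (half scale): the hook tip appears in h1 at (320,150), in h2 at (242,58) and in h3 at (147,10). The post top is at (338,25) in h1 with the white tag near it. The green tag's bright top edge is in h3 at (222,121), nearly level in the picture, so the yaw is about right.

Run:
```python
import pickle
from h import *
I={i:cv2.imread(f"pics/h{i}.png") for i in(1,2,3)};C={i:pickle.load(open(f"h{i}.pkl","rb")) for i in(1,2,3)}
for i,roi in((2,(310,180,410,300)),(3,(300,150,410,215))):
    for lo in(50,90,110):
        for b in blobs(I[i],(50,90,lo),(88,255,255),roi,20)[:2]:
            r=cv2.minAreaRect(b);print(i,lo,cv2.contourArea(b),np.round(r[0],1),np.round(r[1],1),round(r[2],1),[np.round(onz(C[i],*p,.115)[:2],4).tolist() for p in cv2.boxPoints(r)])
print("tip",tri((C[1],512,240),(C[2],387,93),(C[3],235,16)))
g=cv2.cvtColor(I[1],6)
for v in range(120,256,12): print(v,g[v,490:552:2].tolist())
g=cv2.cvtColor(I[2],6)
for v in range(10,108,12): print(v,g[v,370:410:2].tolist())
```

```text
2 50 474.0 [365.3 258. ] [70.  12.2] 36.3 [[0.4229, -0.2895], [0.4332, -0.2937], [0.4057, -0.3534], [0.3948, -0.3496]]
2 50 123.5 [363.7 241.3] [21.8  7.4] 32.0 [[0.4298, -0.3053], [0.4362, -0.3072], [0.4293, -0.3261], [0.4228, -0.3242]]
2 90 159.5 [352.2 250.2] [25.1  7.6] 32.0 [[0.4198, -0.2958], [0.4265, -0.2979], [0.4184, -0.3196], [0.4115, -0.3176]]
2 90 88.0 [364.  241.7] [16.9  6.5] 32.0 [[0.4291, -0.3079], [0.4347, -0.3096], [0.4294, -0.3241], [0.4237, -0.3225]]
2 110 142.0 [351.8 250.1] [23.2  7.4] 32.0 [[0.4196, -0.2963], [0.4261, -0.2983], [0.4186, -0.3184], [0.412, -0.3164]]
2 110 71.0 [363.9 241.8] [15.2  6.1] 32.0 [[0.4288, -0.3086], [0.4342, -0.3103], [0.4294, -0.3233], [0.424, -0.3218]]
3 50 534.5 [358.5 193.2] [69.   9.5] 1.0 [[0.419, -0.2956], [0.4268, -0.2983], [0.407, -0.354], [0.399, -0.3517]]
3 50 148.0 [353.5 181.9] [23.4  7.8] 4.1 [[0.4245, -0.3133], [0.4306, -0.3157], [0.4229, -0.3341], [0.4167, -0.3318]]
3 90 405.0 [352.9 193.5] [58.   8.4] 2.0 [[0.4196, -0.2957], [0.4264, -0.2982], [0.409, -0.3447], [0.402, -0.3425]]
3 90 108.0 [353.5 182. ] [ 6. 21.] 90.0 
[... 2460 characters left out ...]
25, 184, 141, 103, 122, 143, 167, 157, 138, 128, 112, 139, 191, 191, 196, 200, 194, 191]
46 [193, 196, 195, 192, 102, 110, 131, 155, 168, 146, 134, 123, 95, 175, 191, 189, 198, 198, 197, 194]
58 [194, 206, 202, 176, 94, 119, 140, 172, 162, 144, 132, 115, 115, 199, 200, 196, 188, 187, 187, 184]
70 [192, 198, 198, 141, 105, 123, 145, 178, 151, 133, 122, 99, 173, 197, 195, 195, 197, 194, 192, 197]
82 [196, 193, 197, 89, 80, 77, 80, 85, 78, 72, 66, 81, 193, 197, 197, 198, 196, 203, 206, 206]
94 [199, 197, 207, 209, 89, 107, 127, 160, 178, 152, 139, 131, 111, 165, 206, 205, 200, 200, 194, 196]
106 [197, 189, 196, 197, 197, 197, 190, 189, 195, 197, 202, 203, 194, 193, 196, 196, 196, 197, 193, 186]
```

```bash
python3 - <<'E'
import pickle
from h import *
C={i:pickle.load(open(f"h{i}.pkl","rb")) for i in(1,2,3)}
a=[onz(C[1],u,v,.2)[:2] for u,v in((522.5,120),(521,132),(519,144),(514.5,168),(510,192),(506,216))]
b=[onz(C[2],u,v,.2)[:2] for u,v in((389,10),(388.3,22),(387.3,34),(386.3,46),(385.5,58),(384.2,70))]
for p in(a,b,a+b):
    p=np.array(p);l=cv2.fitLine(p.astype(np.float32),2,0,.01,.01).ravel();s=np.sign(l[0]);print("line yaw",np.arctan2(l[1]*s,l[0]*s),"at x=.6 y=",l[3]+(.6-l[2])*l[1]/l[0],"at .55",l[3]+(.55-l[2])*l[1]/l[0])
# midpoints stereo height: intersect plane of h1 bar ray-plane with h2 ray
n=np.cross(ray(C[1],522.5,120)[1],ray(C[1],506,216)[1]);o1=ray(C[1],506,216)[0]
for u,v in((389,10),(385.5,58)):
    o,d=ray(C[2],u,v);print("bar pt",o+d*(n@(o1-o))/(n@d))
print("tip top",onz(C[1],511.5,249,.217),onz(C[2],387,96,.217),tri((C[1],511.5,249),(C[2],387,96)))
print("post top",onz(C[1],541,40,.205))
# tag top face
for i,u,v in((2,364,258.5),(3,358.5,193.3)): print("tag",onz(C[i],u,v,.115))
print(tri((C[2],365.3,258),(C[3],358.5,193.2)))
E
python3 -c "
from rig import manip;print(manip.get_state()['position'])"
```

```text
line yaw 0.19774605 at x=.6 y= -0.27693394 at .55 -0.28695217
line yaw 0.18412545 at x=.6 y= -0.27697724 at .55 -0.28628898
line yaw 0.19142798 at x=.6 y= -0.27687848 at .55 -0.28656852
bar pt [ 0.5887436  -0.27894701  0.20024983]
bar pt [ 0.56479918 -0.28347572  0.20098131]
tip top [ 0.54399834 -0.28639935  0.217     ] [ 0.54413982 -0.2873213   0.217     ] (array([ 0.54396627, -0.28731453,  0.21582157]), [np.float64(0.3), np.float64(0.3)])
post top [ 0.6595133  -0.26463488  0.205     ]
tag [ 0.41369167 -0.32004904  0.115     ]
tag [ 0.41286457 -0.32489565  0.115     ]
(array([ 0.40827588, -0.32529439,  0.09617114]), [np.float64(0.5), np.float64(0.5)])
[ 0.41264595 -0.28874591  0.32169824]
```

Request:
{"op": "step_arm", "data": {
  "increments": [
    {"dp": [0,-0.09,-0.2],"yaw": -0.17,"grip": 1},
    {"dp": [0,-0.09,-0.2],"yaw": 0,"grip": 1},
    {"dp": [0,0,-0.2],"yaw": 0,"grip": 1},
    {"dp": [0,0,0],"yaw": 0,"grip": 1},
    {"dp": [0,0,0],"yaw": 0,"grip": 1}
  ]
}}

```text
clock: 22.75
position: [0.4129, -0.3261, 0.2031]
ee_rot: [0.001, 0.985, -0.175, 0.001]
contact_force: [-0.2, -0.1, 0.6]
width: 0.0853
gripper_force: 0.0
```

```bash
python3 shot.py h4
python3 - <<'E'
import pickle
from h import *
C=pickle.load(open("h4.pkl","rb"));I=cv2.imread("pics/h4.png");C3=pickle.load(open("h3.pkl","rb"))
for lo in(40,60,90,110):
    for b in blobs(I,(50,90,lo),(88,255,255),(200,180,430,420),60)[:3]:
        r=cv2.minAreaRect(b);P=[onz(C,*p,.115)[:2] for p in cv2.boxPoints(r)]
        print(lo,cv2.contourArea(b),np.round(r[0],1),np.round(r[1],1),round(r[2],1),"c",np.mean(P,0).round(4),np.round(P,4).tolist())
b=blobs(I,(50,90,40),(88,255,255),(200,180,430,420),60)[0];print(tri((C,*cv2.minAreaRect(b)[0]),(C3,358.5,193.2)))
E
```

```text
22.75 [ 0.4129 -0.3261  0.2031] yaw -0.3523 w 0.08525442758928332 F [-0.23 -0.08  0.58]
40 4200.0 [315.5 237.5] [ 49. 103.] 90.0 c [ 0.4231 -0.3284] [[0.4466, -0.3068], [0.4269, -0.3602], [0.3992, -0.3512], [0.4198, -0.2956]]
60 1222.0 [315.5 256. ] [ 12. 103.] 90.0 c [ 0.4129 -0.3246] [[0.4265, -0.2984], [0.4062, -0.3535], [0.3992, -0.3512], [0.4198, -0.2956]]
60 297.5 [316.  227.5] [ 9. 34.] 90.0 c [ 0.4288 -0.3308] [[0.4346, -0.3228], [0.428, -0.3406], [0.423, -0.3389], [0.4297, -0.321]]
90 1019.5 [311. 256.] [12. 94.] 90.0 c [ 0.4138 -0.3222] [[0.4265, -0.2984], [0.408, -0.3486], [0.401, -0.3463], [0.4198, -0.2956]]
90 247.5 [316.5 227.5] [ 9. 33.] 90.0 c [ 0.4287 -0.3311] [[0.4344, -0.3234], [0.428, -0.3406], [0.423, -0.3389], [0.4295, -0.3215]]
110 984.5 [310.5 256.5] [93. 11.] -0.0 c [ 0.4137 -0.3218] [[0.4198, -0.2956], [0.426, -0.2981], [0.4076, -0.3479], [0.4012, -0.3458]]
110 217.5 [316. 228.] [ 8. 32.] 90.0 c [ 0.4285 -0.3307] [[0.4338, -0.3232], [0.4276, -0.3399], [0.4232, -0.3383], [0.4295, -0.3215]]
(array([ 0.40649931, -0.32478843,  0.07080717]), [np.float64(3.8), np.float64(3.8)])
```

Request:
{"op": "step_arm", "data": {
  "increments": [
    {"dp": [0,0.005,-0.2],"yaw": 0,"grip": 1},
    {"dp": [0,0,-0.15],"yaw": 0,"grip": 1},
    {"dp": [0,0,-0.1],"yaw": 0,"grip": 1},
    {"dp": [0,0,-0.03],"yaw": 0,"grip": 1},
    {"dp": [0,0,0],"yaw": 0,"grip": 1}
  ],
  "squeeze": 30
}}

```text
clock: 23.42
position: [0.4127, -0.3255, 0.1069]
ee_rot: [0.001, 0.984, -0.176, 0.001]
contact_force: [-0.2, 0.6, 0.1]
width: 0.0856
gripper_force: 0.0
```

Request:
{"op": "step_arm", "data": {
  "increments": [
    {"dp": [0,0,0],"yaw": 0,"grip": 0.8},
    {"dp": [0,0,0],"yaw": 0,"grip": 0.7},
    {"dp": [0,0,0],"yaw": 0,"grip": 0.5},
    {"dp": [0,0,0],"yaw": 0,"grip": 0.2},
    {"dp": [0,0,0],"yaw": 0,"grip": 0}
  ]
}}

```text
clock: 24.05
position: [0.4127, -0.3253, 0.107]
ee_rot: [0.001, 0.984, -0.176, 0.001]
contact_force: [0.9, 0.6, 6.0]
width: 0.0594
gripper_force: 31.6
```

Request:
{"op": "step_arm", "data": {
  "increments": [
    {"dp": [0,0,0.1],"yaw": 0,"grip": 0},
    {"dp": [0,0,0.2],"yaw": 0,"grip": 0},
    {"dp": [0,0,0.2],"yaw": 0,"grip": 0},
    {"dp": [0,0,0.15],"yaw": 0,"grip": 0},
    {"dp": [0,0,0],"yaw": 0,"grip": 0}
  ]
}}

```text
clock: 24.68
position: [0.4129, -0.3259, 0.2382]
ee_rot: [0.002, 0.984, -0.176, 0.002]
contact_force: [-0.3, -0.3, -1.2]
width: 0.0593
gripper_force: 33.0
```

Request:
{"op": "step_arm", "data": {
  "increments": [
    {"dp": [0.122,0.039,0],"yaw": 0.908,"grip": 0},
    {"dp": [0.122,0.039,0],"yaw": 0.908,"grip": 0},
    {"dp": [0.122,0.039,0],"yaw": 0.908,"grip": 0},
    {"dp": [0.122,0.039,0],"yaw": 0.908,"grip": 0},
    {"dp": [0,0,0],"yaw": 0,"grip": 0}
  ]
}}

```text
clock: 25.3
position: [0.5102, -0.2927, 0.2337]
ee_rot: [-0.001, 0.995, 0.096, -0.001]
contact_force: [1.0, -0.5, -1.1]
width: 0.0596
gripper_force: 32.9
```

```bash
python3 shot.py g1
python3 - <<'E'
import pickle
from h import *
from rig import cams
C=pickle.load(open("g1.pkl","rb"));I=cv2.imread("pics/g1.png")
for lo in(60,100):
  for b in blobs(I,(50,90,lo),(88,255,255),(180,220,460,440),60)[:3]:
    r=cv2.minAreaRect(b);print("tag",lo,np.round(r[0],1),np.round(r[1],1),round(r[2],1),onz(C,*r[0],.245).round(4),cv2.boundingRect(b))
g=cv2.cvtColor(I,6)
for v in range(150,260,8): print(v,g[v,270:380:4].tolist())
for n in("top","scene"):
    im=cams.get_image(n);cv2.imwrite(f"pics/g_{n}.png",im);c=cams.get_calibration(n)
    b=blobs(im,(50,80,20),(85,255,255),(420,200,540,330) if n=="top" else (100,190,220,300),10)
    print(n,[(cv2.contourArea(x),cv2.boundingRect(x)) for x in b[:3]])
E
```

```text
25.3 [ 0.5102 -0.2927  0.2337] yaw 0.1922 w 0.059566862549496544 F [ 1.03 -0.55 -1.07]
tag 60 [315.5 356.5] [ 19. 169.] 90.0 [ 0.5123 -0.2919  0.245 ] (231, 347, 170, 20)
tag 60 [317.5 283. ] [49. 14.] 0.0 [ 0.5379 -0.2876  0.245 ] (293, 276, 50, 15)
tag 100 [254.5 361. ] [14.2  9.5] 5.7 [ 0.5068 -0.2728  0.245 ] (247, 356, 16, 10)
150 [211, 212, 223, 226, 223, 227, 233, 224, 226, 227, 127, 157, 214, 153, 135, 106, 200, 229, 225, 236, 233, 225, 235, 227, 229, 226, 225, 225]
158 [222, 224, 228, 228, 225, 225, 227, 225, 230, 228, 124, 153, 217, 153, 133, 110, 198, 230, 230, 230, 229, 231, 226, 217, 229, 230, 232, 231]
166 [226, 227, 226, 225, 225, 223, 225, 225, 228, 229, 125, 157, 211, 152, 138, 107, 198, 232, 228, 227, 226, 227, 229, 228, 228, 226, 235, 233]
174 [220, 216, 223, 226, 220, 226, 223, 218, 226, 229, 127, 156, 212, 149, 134, 108, 201, 233, 231, 228, 231, 232, 228, 226, 232, 227, 228, 182]
182 [224, 223, 224, 219, 227, 229, 227, 229, 234, 228, 124, 155, 206, 150, 135, 106, 199, 230, 230, 226, 231, 184, 229, 133, 135, 122, 124, 128]
190 [225, 229, 228, 229, 222, 224, 226, 2
[... 568 characters left out ...]
5, 224, 227, 228, 91, 111, 129, 111, 97, 71, 183, 226, 228, 231, 229, 231, 225, 227, 232, 227, 226, 223]
230 [228, 226, 227, 221, 228, 232, 221, 226, 228, 232, 130, 157, 181, 153, 135, 109, 157, 224, 227, 230, 230, 227, 225, 228, 224, 224, 224, 227]
238 [225, 226, 199, 204, 202, 212, 224, 227, 230, 230, 210, 154, 177, 139, 122, 85, 232, 228, 225, 226, 226, 224, 226, 225, 218, 221, 226, 227]
246 [26, 28, 33, 36, 29, 29, 30, 34, 31, 35, 31, 34, 35, 30, 37, 33, 37, 35, 33, 37, 36, 29, 32, 30, 33, 219, 226, 226]
254 [25, 28, 30, 80, 77, 76, 84, 78, 79, 79, 78, 80, 78, 80, 77, 77, 80, 79, 75, 81, 81, 79, 32, 32, 35, 35, 218, 228]
top [(11.0, (472, 268, 10, 4))]
scene [(114.5, (153, 202, 20, 29))]
```

Run:
```python
import pickle
from h import *
from rig import manip
print(manip.get_state()["position"])
C=pickle.load(open("g1.pkl","rb"))
for z in(.235,.24,.245,.25): print(z,np.linalg.norm(onz(C,231,357,z)-onz(C,400.5,357,z)),onz(C,315.5,357,z))
print("win",[ (z,np.linalg.norm(onz(C,293,283,z)-onz(C,342.5,283,z)),onz(C,317.5,283,z)) for z in(.15,.185,.2,.225)])
print("bar",onz(C,322,160,.2),onz(C,322,225,.217))
```

```text
[ 0.50840953 -0.29346976  0.23460571]
0.235 0.059910620112242345 [ 0.50506378 -0.29319389  0.235     ]
0.24 0.0573265683500567 [ 0.50857038 -0.29257367  0.24      ]
0.245 0.054742516587871104 [ 0.51207697 -0.29195345  0.245     ]
0.25 0.052158464825685515 [ 0.51558356 -0.29133322  0.25      ]
win [(0.15, np.float64(0.02838766579511942), array([ 0.49437713, -0.29554512,  0.15      ])), (0.185, np.float64(0.023442665247039658), array([ 0.5104007 , -0.29263067,  0.185     ])), (0.2, np.float64(0.02132337929786261), array([ 0.51726795, -0.29138162,  0.2       ])), (0.225, np.float64(0.017791236049234188), array([ 0.52871336, -0.28929987,  0.225     ]))]
bar [ 0.56905059 -0.28317468  0.2       ] [ 0.54804126 -0.28719825  0.217     ]
```

Run:
```python
from h import *
I=cv2.imread("pics/g1.png");h=cv2.cvtColor(I,40)
m=((h[...,0]>45)&(h[...,0]<95)&(h[...,1]>60)&(h[...,2]>8)).astype(int)
for v in range(244,392,6):
    u=np.flatnonzero(m[v,180:460])+180
    runs=np.split(u,np.where(np.diff(u)>2)[0]+1) if len(u) else []
    print(v,[(r[0],r[-1]) for r in runs if len(r)>4],"V",h[v,[225,250,280,300,317,340,380],2].tolist())
```

```text
244 [(np.int64(268), np.int64(366))] V [215, 232, 46, 48, 49, 48, 227]
250 [(np.int64(266), np.int64(282)), (np.int64(354), np.int64(368))] V [216, 233, 57, 69, 65, 71, 227]
256 [(np.int64(263), np.int64(278)), (np.int64(357), np.int64(371))] V [216, 124, 79, 78, 83, 79, 223]
262 [(np.int64(261), np.int64(277)), (np.int64(359), np.int64(373))] V [210, 130, 75, 82, 84, 78, 232]
268 [(np.int64(259), np.int64(376))] V [215, 126, 42, 51, 49, 49, 226]
274 [(np.int64(257), np.int64(378))] V [111, 108, 49, 49, 51, 47, 202]
280 [(np.int64(254), np.int64(382))] V [114, 110, 47, 79, 82, 53, 47]
286 [(np.int64(252), np.int64(384))] V [114, 109, 46, 80, 82, 48, 48]
292 [(np.int64(249), np.int64(296)), (np.int64(343), np.int64(387))] V [105, 51, 52, 24, 24, 8, 49]
298 [(np.int64(247), np.int64(292)), (np.int64(343), np.int64(389))] V [61, 51, 49, 14, 18, 11, 45]
304 [(np.int64(245), np.int64(292)), (np.int64(345), np.int64(392))] V [63, 50, 50, 15, 9, 26, 45]
310 [(np.int64(242), np.int64(290)), (np.int64(345), np.int64(395))] V [62, 48, 42, 14, 16, 24, 45]
316 [(np.int64(241), np.int64(289)), (np.int64(345), np.int64(396))] V [60, 49, 45, 115, 10, 7, 46]
322 [(np.int64(239), np.int64(401))] V [15, 51, 45, 44, 48, 44, 44]
328 [(np.int64(235), np.int64(401))] V [5, 48, 49, 48, 46, 49, 47]
334 [(np.int64(234), np.int64(404))] V [15, 44, 49, 47, 45, 46, 48]
340 [(np.int64(230), np.int64(406))] V [16, 52, 47, 50, 47, 50, 50]
346 [(np.int64(230), np.int64(408))] V [16, 50, 58, 51, 55, 54, 55]
352 [(np.int64(230), np.int64(408))] V [10, 75, 76, 77, 79, 79, 67]
358 [(np.int64(229), np.int64(408))] V [11, 150, 79, 79, 82, 83, 67]
364 [(np.int64(228), np.int64(407))] V [10, 147, 77, 78, 78, 67, 68]
370 [] V [15, 233, 126, 129, 123, 126, 127]
376 [] V [13, 223, 125, 127, 127, 130, 127]
382 [] V [7, 230, 228, 138, 130, 126, 125]
388 [] V [14, 229, 229, 129, 128, 120, 122]
```

Request:
{"op": "step_arm", "data": {
  "increments": [
    {"dp": [0,0,0],"yaw": 0,"grip": 0},
    {"dp": [0,0,0],"yaw": 0,"grip": 0}
  ]
}}

```text
clock: 25.7
position: [0.5089, -0.2939, 0.2358]
ee_rot: [0.0, 0.995, 0.095, -0.0]
contact_force: [-0.1, -0.3, -1.0]
width: 0.0592
gripper_force: 33.0
```

Request:
{"op": "step_arm", "data": {
  "increments": [
    {"dp": [0,-0.003,0.01],"yaw": 0,"grip": 0},
    {"dp": [0.054,0.0105,0],"yaw": 0,"grip": 0},
    {"dp": [0.054,0.0105,0],"yaw": 0,"grip": 0},
    {"dp": [0.054,0.0105,0],"yaw": 0,"grip": 0},
    {"dp": [0.054,0.0105,0],"yaw": 0,"grip": 0}
  ]
}}

```text
clock: 26.32
position: [0.5537, -0.2856, 0.2376]
ee_rot: [0.0, 0.995, 0.096, -0.0]
contact_force: [-0.6, 0.9, -0.9]
width: 0.0596
gripper_force: 33.0
```

Request:
{"op": "step_arm", "data": {
  "increments": [
    {"dp": [0.05,0.01,0],"yaw": 0,"grip": 0},
    {"dp": [0.05,0.01,0],"yaw": 0,"grip": 0},
    {"dp": [0.05,0.01,0],"yaw": 0,"grip": 0},
    {"dp": [0,0,0],"yaw": 0,"grip": 0}
  ]
}}

```text
clock: 26.82
position: [0.5835, -0.2797, 0.2375]
ee_rot: [0.0, 0.995, 0.096, -0.0]
contact_force: [-0.3, -0.3, -0.5]
width: 0.0593
gripper_force: 32.9
```

```bash
python3 shot.py g2
python3 - <<'E'
import pickle
from h import *
C=pickle.load(open("g2.pkl","rb"));I=cv2.imread("pics/g2.png");h=cv2.cvtColor(I,40)
m=((h[...,0]>45)&(h[...,0]<95)&(h[...,1]>60)&(h[...,2]>8)).astype(int)
for v in range(244,376,8):
    u=np.flatnonzero(m[v,180:460])+180
    runs=np.split(u,np.where(np.diff(u)>2)[0]+1) if len(u) else []
    print(v,[(int(r[0]),int(r[-1])) for r in runs if len(r)>4],"V",h[v,260:380:6,2].tolist())
E
```

```text
26.825 [ 0.5835 -0.2797  0.2375] yaw 0.1917 w 0.05929954066650343 F [-0.27 -0.32 -0.47]
244 [(268, 305), (330, 366)] V [226, 229, 43, 48, 47, 48, 49, 52, 140, 189, 152, 79, 52, 52, 52, 48, 48, 49, 220, 243]
252 [(265, 279), (356, 369)] V [233, 51, 48, 42, 72, 86, 88, 83, 141, 86, 78, 80, 86, 85, 91, 85, 59, 52, 51, 240]
260 [(262, 277), (358, 372)] V [232, 52, 54, 74, 75, 76, 78, 83, 63, 96, 81, 79, 82, 85, 85, 86, 84, 53, 50, 213]
268 [(260, 306), (330, 376)] V [54, 53, 52, 52, 45, 44, 42, 46, 64, 94, 77, 80, 54, 54, 53, 55, 56, 52, 51, 52]
276 [(256, 306), (329, 379)] V [78, 53, 59, 53, 54, 58, 47, 49, 60, 97, 102, 75, 57, 61, 58, 60, 57, 59, 58, 58]
284 [(253, 306), (329, 383)] V [49, 47, 53, 54, 52, 54, 51, 55, 62, 94, 103, 101, 79, 69, 46, 52, 53, 53, 50, 51]
292 [(249, 292), (344, 387)] V [51, 52, 51, 50, 53, 51, 136, 234, 62, 96, 102, 99, 233, 237, 36, 46, 47, 53, 50, 51]
300 [(247, 291), (345, 390)] V [52, 55, 52, 52, 53, 54, 136, 139, 60, 95, 104, 97, 234, 236, 180, 50, 55, 49, 49, 44]
308 [(244, 290), (347, 394)] V [49, 50, 52, 50, 47, 52, 136, 135, 59, 95, 103, 98, 238, 233, 238, 53, 51, 54, 54, 49]
316 [(239, 289), (348, 398)] V [49, 52, 48, 51, 51, 94, 111, 116, 135, 191, 107, 86, 233, 232, 233, 48, 48, 55, 51, 51]
324 [(238, 400)] V [50, 51, 50, 52, 51, 50, 51, 54, 52, 51, 49, 52, 52, 49, 49, 52, 50, 48, 50, 50]
332 [(235, 406)] V [56, 54, 51, 52, 56, 50, 55, 52, 54, 53, 55, 51, 53, 49, 50, 56, 52, 54, 50, 48]
340 [(231, 406)] V [54, 52, 53, 54, 52, 53, 51, 53, 51, 54, 50, 50, 51, 54, 52, 52, 51, 54, 53, 56]
348 [(229, 409)] V [72, 71, 67, 71, 68, 67, 70, 73, 72, 71, 69, 69, 67, 72, 69, 73, 71, 73, 75, 74]
356 [(230, 408)] V [84, 81, 82, 82, 83, 82, 82, 83, 84, 86, 86, 83, 86, 78, 85, 84, 84, 84, 82, 75]
364 [(230, 407)] V [82, 88, 82, 82, 86, 85, 82, 88, 86, 81, 87, 82, 75, 74, 75, 80, 86, 73, 73, 74]
372 [] V [141, 138, 138, 143, 115, 14, 9, 10, 95, 104, 74, 78, 13, 15, 15, 9, 15, 6, 10, 133]
```

The bar (columns 306–330) now passes through the green tag's window (290–348), centred. I lower the tag onto it.

Request:
{"op": "step_arm", "data": {
  "increments": [
    {"dp": [0,0,-0.05],"yaw": 0,"grip": 0},
    {"dp": [0,0,-0.03],"yaw": 0,"grip": 0},
    {"dp": [0,0,-0.015],"yaw": 0,"grip": 0},
    {"dp": [0,0,0],"yaw": 0,"grip": 0},
    {"dp": [0,0,0],"yaw": 0,"grip": 0}
  ]
}}

```text
clock: 27.5
position: [0.5828, -0.28, 0.2189]
ee_rot: [0.0, 0.995, 0.095, 0.0]
contact_force: [-0.6, 0.7, -0.9]
width: 0.0591
gripper_force: 33.0
```

Request:
{"op": "step_arm", "data": {
  "increments": [
    {"dp": [0,0,-0.01],"yaw": 0,"grip": 0},
    {"dp": [0,0,-0.005],"yaw": 0,"grip": 0},
    {"dp": [0,0,0],"yaw": 0,"grip": 0},
    {"dp": [0,0,0],"yaw": 0,"grip": 0}
  ]
}}

```text
clock: 28.0
position: [0.5828, -0.2798, 0.2157]
ee_rot: [0.0, 0.995, 0.095, 0.0]
contact_force: [-1.1, -0.4, -1.1]
width: 0.0591
gripper_force: 33.0
```

Request:
{"op": "step_arm", "data": {
  "increments": [
    {"dp": [0,0,-0.006],"yaw": 0,"grip": 0},
    {"dp": [0,0,0],"yaw": 0,"grip": 0}
  ]
}}

```text
clock: 28.25
position: [0.5829, -0.2799, 0.2148]
ee_rot: [0.0, 0.995, 0.095, 0.0]
contact_force: [-0.3, 0.2, 0.9]
width: 0.0594
gripper_force: 33.2
```

Request:
{"op": "step_arm", "data": {
  "increments": [
    {"dp": [0,0,-0.006],"yaw": 0,"grip": 0},
    {"dp": [0,0,0],"yaw": 0,"grip": 0}
  ]
}}

```text
clock: 28.5
position: [0.5829, -0.2799, 0.2147]
ee_rot: [0.0, 0.995, 0.095, 0.001]
contact_force: [-0.8, 1.3, 6.0]
width: 0.0593
gripper_force: 33.6
```

Contact with the bar. I release and back off upward.

Request:
{"op": "step_arm", "data": {
  "increments": [
    {"dp": [0,0,0],"yaw": 0,"grip": 0.73},
    {"dp": [0,0,0],"yaw": 0,"grip": 0.8},
    {"dp": [0,0,0],"yaw": 0,"grip": 0.95},
    {"dp": [0,0,0],"yaw": 0,"grip": 1},
    {"dp": [0,0,0.06],"yaw": 0,"grip": 1}
  ]
}}

```text
clock: 29.12
position: [0.5822, -0.2795, 0.2246]
ee_rot: [-0.001, 0.995, 0.095, -0.001]
contact_force: [0.5, -0.8, -0.6]
width: 0.0852
gripper_force: 0.0
```

Request:
{"op": "step_arm", "data": {
  "increments": [
    {"dp": [0,0,0.12],"yaw": 0,"grip": 1},
    {"dp": [0,0,0.2],"yaw": 0,"grip": 1},
    {"dp": [0,0,0.2],"yaw": 0,"grip": 1},
    {"dp": [0,0,0],"yaw": 0,"grip": 1},
    {"dp": [0,0,0],"yaw": 0,"grip": 1}
  ]
}}

```text
clock: 29.75
position: [0.5825, -0.2797, 0.3293]
ee_rot: [-0.0, 0.995, 0.095, -0.0]
contact_force: [0.6, 0.4, -0.2]
width: 0.0853
gripper_force: 0.0
```

Request:
{"op": "step_arm", "data": {
  "increments": [
    {"dp": [-0.25,0,0],"yaw": 0,"grip": 1},
    {"dp": [-0.2,0,0],"yaw": 0,"grip": 1},
    {"dp": [0,0,0],"yaw": 0,"grip": 1},
    {"dp": [0,0,0],"yaw": 0,"grip": 1},
    {"dp": [0,0,0],"yaw": 0,"grip": 1}
  ]
}}

```text
clock: 30.38
position: [0.4936, -0.2799, 0.3287]
ee_rot: [-0.0, 0.995, 0.096, -0.0]
contact_force: [-0.4, 1.1, -0.3]
width: 0.0855
gripper_force: 0.0
```

```bash
python3 shot.py f1
python3 - <<'E'
import pickle
from h import *
from rig import cams
C=pickle.load(open("f1.pkl","rb"));I=cv2.imread("pics/f1.png")
for nm,lo,hi,roi in(("green",(45,60,25),(95,255,255),(250,0,440,300)),("blue",(105,120,30),(125,255,255),(0,0,640,300))):
    for b in blobs(I,lo,hi,roi,60)[:3]:
        r=cv2.minAreaRect(b);print(nm,cv2.contourArea(b),np.round(r[0],1),np.round(r[1],1),round(r[2],1),cv2.boundingRect(b),onz(C,*r[0],.223 if nm=="green" else .084).round(4))
for n in("top","scene"):
    im=cams.get_image(n);cv2.imwrite(f"pics/f_{n}.png",im);c=cams.get_calibration(n)
    for nm,lo,hi,roi,z in(("green",(50,80,20),(85,255,255),(410,180,540,330) if n=="top" else (100,230,220,300),.223),("blue",(105,150,40),(125,255,255),(300,240,380,320) if n=="top" else (240,200,320,270),.084)):
        print(n,nm,[(cv2.contourArea(x),cv2.boundingRect(x),onz(c,*cv2.minAreaRect(x)[0],z).round(3)) for x in blobs(im,lo,hi,roi,10)[:3]])
E
```

```text
30.375 [ 0.4936 -0.2799  0.3287] yaw 0.1915 w 0.08551686494430918 F [-0.42  1.14 -0.27]
green 1757.0 [351.  96.] [ 18. 108.] 90.0 (297, 87, 109, 19) [ 0.5815 -0.2815  0.223 ]
blue 4107.0 [ 37.5 144.5] [67. 75.] 90.0 (0, 111, 76, 68) [ 0.4927 -0.0163  0.084 ]
top green [(199.0, (460, 219, 50, 17), array([ 0.574, -0.261,  0.223]))]
top blue [(646.0, (323, 266, 31, 29), array([ 0.49 , -0.009,  0.084]))]
scene green [(142.0, (138, 230, 34, 28), array([ 0.601, -0.254,  0.223]))]
scene blue [(334.0, (267, 230, 23, 20), array([ 0.496, -0.008,  0.084]))]
```

Run:
```python
import cv2,numpy as np
from rig import ticket
a,b=cv2.imread("pics/top0.png"),cv2.imread("pics/f_top.png")
W=[((cv2.cvtColor(i,6)[180:212,465:502]>125)).nonzero() for i in(a,b)]
c=[np.mean(w,1) for w in W];n=[len(w[0]) for w in W];print(c,n)
if n[1]>15 and np.linalg.norm(c[0]-c[1])<4: print(ticket.sign_off())
```

```text
[array([nan, nan]), array([nan, nan])] [0, 0]
  return _methods._mean(a, axis=axis, dtype=dtype,
  ret = um.true_divide(
```

Run:
```python
import cv2,numpy as np
from rig import ticket
for p in (("pics/top0.png","pics/f_top.png",(180,212,465,502)),("pics/scene0.png","pics/f_scene.png",(250,282,140,175))):
    y0,y1,x0,x1=p[2];g=[cv2.cvtColor(cv2.imread(q),6)[y0:y1,x0:x1] for q in p[:2]]
    t=np.percentile(g[0],93);W=[(i>t).nonzero() for i in g];print([np.mean(w,1).round(1) for w in W],[len(w[0]) for w in W])
    ok=np.linalg.norm(np.mean(W[0],1)-np.mean(W[1],1))<4
    if p[0].endswith("top0.png"): good=ok
print(good)
if good: print(ticket.sign_off())
```

```text
[array([14.7, 23.9]), array([12.9, 26.1])] [77, 318]
[array([ 6.6, 21. ]), array([18.8, 20.5])] [54, 190]
True
the job is handed in; nothing more can be done
None
```

I handed the job in at about 30 s of the 72 s limit, with no verdict returned: steel, white and blue discs stacked within about 2 mm of the plate's centre, green tag hanging on the bar, gripper open and clear; my final image check of the white tag was inconclusive, but nothing was felt against it.

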